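# Brush out the sample cups and run them in under the microscope

### The arm

A 6-joint arm with a two-finger parallel gripper is mounted at the origin on the work surface. World frame = base frame: x ahead of the robot, y to its left, z up, the work surface at z = 0. Lengths are in m, angles in rad, forces in N, time in s.
With the tool pointing down it reaches from about 0.4 to 0.925 m from the base axis. Payload 3.4 kg.
Tool frame: the origin (TCP) lies between the finger pads; the fingertips stand 19 mm ahead of it and the grasp point (between the pads) is the TCP; z points along the fingers, y is the line along which they close (so a half turn about z gives the same grasp; the last joint's range is limited). The gripper opens to 85 mm and grips with 20 to 120 N. Pads are 22 mm wide; open, the fingers measure 114 mm over their backs; the gripper's body (76 mm by 85 mm) begins 54 mm behind the grasp point. The pads swing forward as they close: fully open they stand 13 mm farther back than shut.
Start: joints at [-1.421, 0.307, 1.506, -0, 1.328, -0.073], TCP at [0.127, -0.561, 0.25] pointing down, gripper open.
Joint ranges: [-3.12, 3.12], [-1.05, 2.28], [0.14, 2.33], [-1.42, 4.57], [0.1, 2.73], [-2.68, 2.68]. Speed limits (rad/s): [2.57, 2.57, 3.14, 3.14, 3.14, 3.14].

### API

Orientations are given as [roll, pitch, yaw] about the fixed x, y, z axes, in that order (R = Rz(yaw) Ry(pitch) Rx(roll)).
In Python, from cell import manip gives the robot as it stands. The module is installed in compiled form; this text tells all that it offers.
- The arm moves only by the tool send_rows, never from a script. Its argument "moves" is a list of rows, each an object with "slide": the shift along the tool's x, y, z in units of 80 mm (1.0 is 80 mm), a list of three; "twist": the turn, a rotation vector about the tool's x, y, z in units of 0.5 rad (1.0 is 0.5 rad), a list of three; "jaw": the opening, from 0 (shut) to 1 (fully open). A call has 1 to 12 rows; each row is the pose to reach, as a shift and turn from the pose commanded when the call began, along the tool's axes at that moment; what a row does not reach only later rows make up. A row lasts 1/12 s, in which the tool goes at most 41.7 mm and 7.16 degrees, less where a joint would pass 70% of its speed; a pose out of reach is approached as far as the arm can. A call with a number of a shift or a turn outside -1 to 1 is refused whole. A call with a gripper value outside its range is refused whole. The fingers move at their own pace and stop on an object; "squeeze" is the grip in N (left out, the last holds). Time passes only in rows, so rows that repeat a pose let the fingers close. It gives the time, the measured TCP pose, the force, the opening and the grip force at its end, in the units of the state.
- manip.get_state(): the state, without advancing time (a new reading comes with each control period).
- manip.snapshot(name): name is "scene" or "top"; returns the picture (384x512x3 uint8, red, green, blue); there is no depth.
- manip.camera_params(name): a dict with "mtx" (3x3 intrinsics, pixels), "R" (3x3) and "t" (3): a world point X has camera coordinates R X + t. Camera axes: x right, y down, z forward; pixel columns grow to the right and rows downward; lengths in m; the calibration is good to about 2 mm. A picture is of the moment at which its call begins. camera_params takes no time and is no camera call.
- manip.sign_off(): hands the job in; it is judged then, once.
The state is a dict: "time": time; "joints": joint angles; "joint_velocities": joint speeds; "effort": joint torques, N m; "position": TCP position; "tcp_rot": TCP orientation; "force": force on the tool from outside, world axes, zero at the start; "wrist_torque": the same for the moment, N m; "opening": finger opening in m; "gripper_force": force on a finger pad.
Only numpy, scipy, OpenCV 4.12 (cv2) and the standard library are available. Lean on these libraries where they do the work, as an engineer would, in place of code of your own. Each camera call takes 0.05 s, during which the arm holds its last target. There are 200 camera calls.

### The job

Draw out the carriage of the slide, take the capped jars of the last batch out of its tray and stand them upright in the low grey tray at the robot's left. Working from the robot's left to its right, brush out each open cup where it stands on the bench with the bottle brush (right down to the bottom, up to the rim, and down to the bottom once more), and only when all are brushed and the brush stands back in its tube, load every cup upright into the slide's tray, one to a bay. Push the carriage fully home so that the loaded tray is in under the microscope; do not bump the microscope, and leave the petri dish, marker and amber bottle where they are.

Things in the scene. Friction and masses are not known exactly. Their poses are not given: they have to be found in the camera images.
- cup1: Round stainless steel sample cup like a beaker, open at the top, 56 mm across at the foot, 62 mm at the rim, 80 mm high, wall 3 mm, inner floor 4 mm above its underside and 50 mm across, about 140 g. Origin: centre of the underside; z up. Loose on the bench in the leftmost place (greatest y). All cups are alike; one may be absent.
- cup2: As cup1, in the middle place.
- cup3: As cup1, in the rightmost place (least y).
- brush: Bottle brush, 205 mm long, about 70 g, standing upright with the bristles down in its tube. Origin: the tip, centre of the flat bristle end; z runs along the brush to the handle. Bristle head 0 to 75 mm from the tip, 35 mm across to look at (26 mm solid core); wire stem 6 mm thick to 115 mm; round wooden handle 20 mm thick from 115 to 205 mm.
- brush_grip (a point): A good place to take the brush from above: on its axis, 180 mm from the tip, 25 mm below the handle's end.
- brush_tube: Brush holder fixed on the bench: grey tube, 44 mm outside, 36 mm inside, mouth 85 mm above the bench, inner floor 12 mm above the bench, on a 90 mm square foot. Origin: centre of the underside; z up. In its place the brush stands on the tube's floor, 12 mm above this origin, leaning by up to 0.14 rad.
- slide_base: Linear slide fixed on the bench: base plate 130 mm wide (its x) and 650 mm long (its y, from -180 to +470 mm), with two shafts along y. Origin: on the bench under the tray's centre when the carriage is fully drawn out. Its y axis is the direction of travel, towards the microscope.
- carriage (a joint): Travel of the carriage along slide_base's y, in m: 0 = fully drawn out, 0.30 = fully home under the microscope, against the stop. About 3 N of friction; it stays where it is left. It starts within about 12 mm of home.
- tray (a point): On the carriage: centre of the tray's inner floor, 46 mm above the bench, axes as slide_base. The tray is an open aluminium box, 96 mm (x) by 264 mm (y) outside, walls 4 mm thick, rims 72 mm above the bench, with two cross walls of the same height that make three bays, each 88 by 83 mm inside, centred at y = -87, 0 and +87 mm. Each bay holds one cup with room to spare.
- handle (a point): On the carriage: centre of the bow handle's black grip bar, 98 mm above the bench, 175 mm from the tray's centre on the side away from the microscope. The bar is 76 mm long along slide_base's x, 12 mm thick along y, 14 mm high, free underneath between two posts; the tray's end wall is 37 mm away from it.
- microscope: Fixed stereo microscope on a boom stand. Origin: on the bench under the objective, 300 mm along slide_base's y from its origin; axes as slide_base. Objective's lower face 225 mm above the bench; head and knobs above it span x = -65 to +150, y = -50 to +90 mm, up to 0.43 m high; column at y = +270 mm. Cups pass 95 mm below it. Load with the carriage drawn out and keep the wrist clear of the head.
- jar1: Closed cylindrical jar, 56 mm across, 78 mm high, white with a black cap (the top 26 mm), about 180 g. Origin: centre of the underside; z up. Starts upright in the tray bay at y = -87 mm. Of the three alike jars one or two are there.
- jar2: As jar1, in the middle bay.
- jar3: As jar1, in the bay at y = +87 mm, nearest to the microscope.
- out_tray: Low grey tray fixed on the bench at the robot's left, 100 mm (its x) by 165 mm (its y), walls 4 mm thick and 20 mm high, inner floor 4 mm above the bench. Origin: centre of its underside. It takes two jars side by side, at y = -38 and +38 mm.
- petri_dish: Closed petri dish, 96 mm across, 18 mm high: not to be moved. Origin: centre of its underside.
- marker: Marker pen lying on the bench, 132 mm long (its x), 13 mm thick: not to be moved. Origin: middle of its underside.
- dropper_bottle: Small amber bottle with black cap, 44 mm across, 85 mm high: not to be moved. Origin: centre of its underside.

How it is judged:
By the outcome, as a careful person would: the job done as asked, in the order asked, and still so for the second after the job is handed in, with the robot touching nothing.
Of jar1, jar2, jar3 only 1 to 2 are there at a start; the rules pass over those that are not, and their reading is None.
Of cup1, cup2, cup3 only 2 to 3 are there at a start; the rules pass over those that are not, and their reading is None.
At some moment in a run one of cup1, cup2, cup3 may be knocked a few centimetres aside while the robot is not near it.
Once in a run the grip may slacken for a moment while it holds something.
It also fails if it takes over 210 s, if anything falls off the work surface, if the arm or the gripper's body presses on something with over 40 N, if the wrist force passes 120 N, or if a joint passes its speed limit or range.

## Working session

There is one attempt and no reset: what is moved stays moved. The work goes in short steps, Python scripts to look and compute and a tool call to move; the robot and the scene stay as the last step left them, time stands still between calls to the robot, and variables do not carry over. Pictures are saved under pics/ and viewed, at most 14 in all, crops included, and the job is handed in when it is done.

Besides the shell and the picture viewer there is one more tool, called after "Emit:" in YAML: its name, and indented under it one key for each argument. send_rows: Moves the arm, as the interface text tells. Shifts and turns lie within -1 to 1; 1 stands for 80 mm of shift or 0.5 rad of turn. Its arguments: {"type":"object","properties":{"moves":{"type":"array"},"squeeze":{"type":"number"}},"required":["moves"]}

```bash
mkdir -p pics; python3 - <<'E'
from cell import manip
import cv2,numpy as np
np.set_printoptions(precision=4,suppress=True)
for n in("scene","top"):
    im=manip.snapshot(n); cv2.imwrite(f"pics/{n}0.png",cv2.resize(im[:,:,::-1],(800,600),interpolation=cv2.INTER_CUBIC)); np.save(f"pics/{n}0.npy",im)
    p=manip.camera_params(n); print(n,p["mtx"],p["R"],p["t"],"centre",-p["R"].T@p["t"])
print(manip.get_state())
E
```

```text
scene [[418.0585   0.     261.9358]
 [  0.     418.0585 188.5005]
 [  0.       0.       1.    ]] [[-0.0893  0.996  -0.0085]
 [ 0.7179  0.0584 -0.6937]
 [-0.6904 -0.068  -0.7202]] [ 0.0289 -0.3168  1.6245] centre [1.3516 0.1002 0.9504]
top [[348.8164   0.     260.8288]
 [  0.     348.8164 187.3275]
 [  0.       0.       1.    ]] [[ 0.0109 -0.9992  0.0387]
 [-0.9946 -0.0148 -0.103 ]
 [ 0.1035 -0.0374 -0.9939]] [-0.0008  0.6113  0.8644] centre [0.5186 0.0405 0.9221]
{'time': 0.1, 'joints': array([-1.4215,  0.3075,  1.5076, -0.    ,  1.3284, -0.0735]), 'joint_velocities': array([-0.0009, -0.0016, -0.0019,  0.0002,  0.0015, -0.0002]), 'effort': array([  0.0001, -45.8528, -25.2608,  -0.0002,   0.0056,  -0.    ]), 'position': array([ 0.1269, -0.5602,  0.2495]), 'tcp_rot': array([-3.1397, -0.0001,  0.2228]), 'force': array([0.0944, 0.2035, 0.0215]), 'wrist_torque': array([-0.0466,  0.0064,  0.0321]), 'gripper_force': 0.0, 'opening': 0.08604735141173621}
```

View pics/scene0.png

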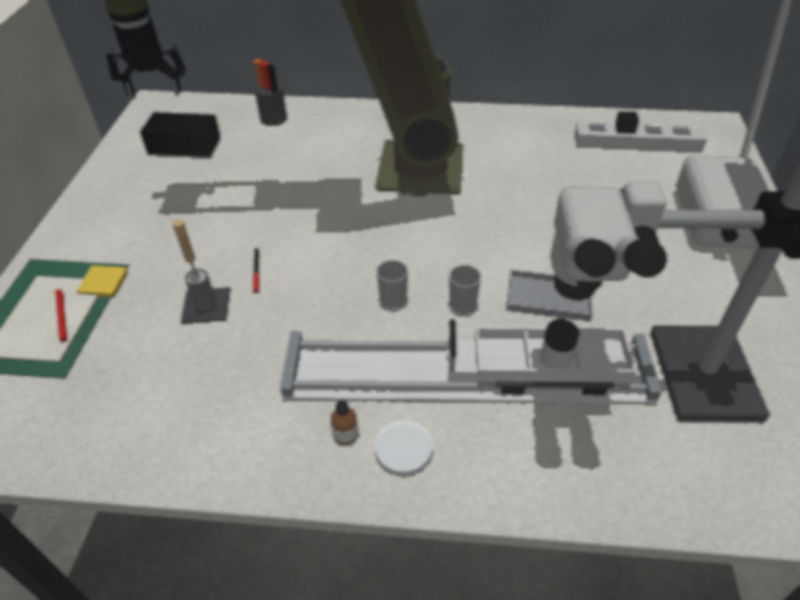

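View pics/top0.png

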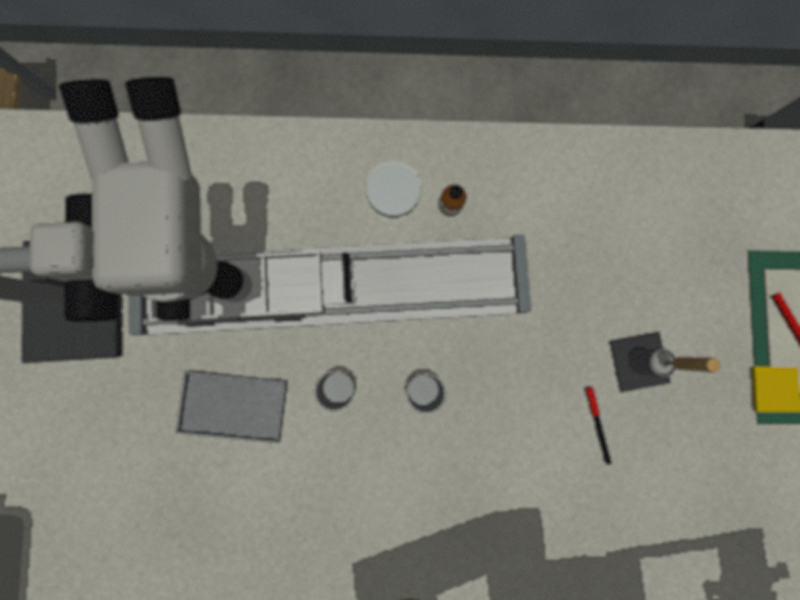

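```bash
cat > h.py <<'E'
import numpy as np,cv2
from cell import manip
np.set_printoptions(precision=4,suppress=True)
P={n:manip.camera_params(n) for n in("scene","top")}
def ray(n,u,v):
    p=P[n]; d=p["R"].T@np.linalg.solve(p["mtx"],[u,v,1.]); return -p["R"].T@p["t"],d
def onz(n,u,v,z):
    c,d=ray(n,u,v); return c+d*(z-c[2])/d[2]
def tri(a,b):  # a: px in scene, b: px in top
    c1,d1=ray("scene",*a); c2,d2=ray("top",*b)
    s=np.linalg.lstsq(np.c_[d1,-d2],c2-c1,rcond=None)[0]
    p,q=c1+s[0]*d1,c2+s[1]*d2; return (p+q)/2,np.linalg.norm(p-q)
def px(n,X):
    p=P[n]; q=p["mtx"]@(p["R"]@np.asarray(X,float)+p["t"]); return q[:2]/q[2]
def mosaic(crops,name):
    # crops: (image,u0,v0,w,h), tiles of 400x300
    t=[]
    for im,u,v,w,h in crops:
        c=cv2.resize(im[v:v+h,u:u+w,::-1],(400,300),interpolation=cv2.INTER_NEAREST)
        for k in range(0,w,10): cv2.line(c,(k*400//w,0),(k*400//w,5 if k%50 else 12),(0,0,255),1)
        for k in range(0,h,10): cv2.line(c,(0,k*300//h),(5 if k%50 else 12,k*300//h),(0,0,255),1)
        t.append(c)
    while len(t)<4: t.append(np.zeros((300,400,3),np.uint8))
    cv2.imwrite(name,np.vstack([np.hstack(t[:2]),np.hstack(t[2:])]))
E
python3 - <<'E'
from h import *
S=np.load("pics/scene0.npy");T=np.load("pics/top0.npy")
mosaic([(S,230,160,88,66),(T,190,220,120,90),(S,100,130,80,60),(T,370,200,100,75)],"pics/m1.png")
mosaic([(S,280,190,140,105),(T,80,140,160,120),(S,320,150,80,60),(T,100,225,100,75)],"pics/m2.png")
E
```

```text
(no output)
```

View pics/m1.png

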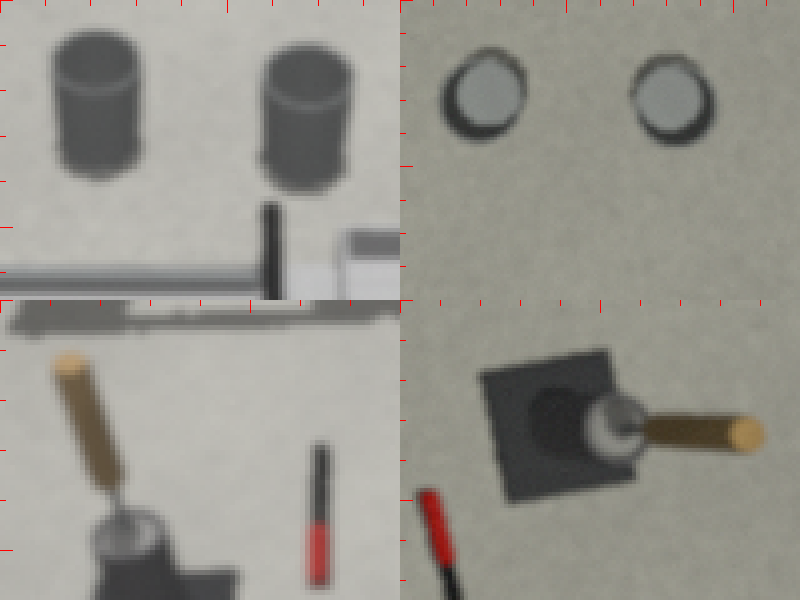

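View pics/m2.png

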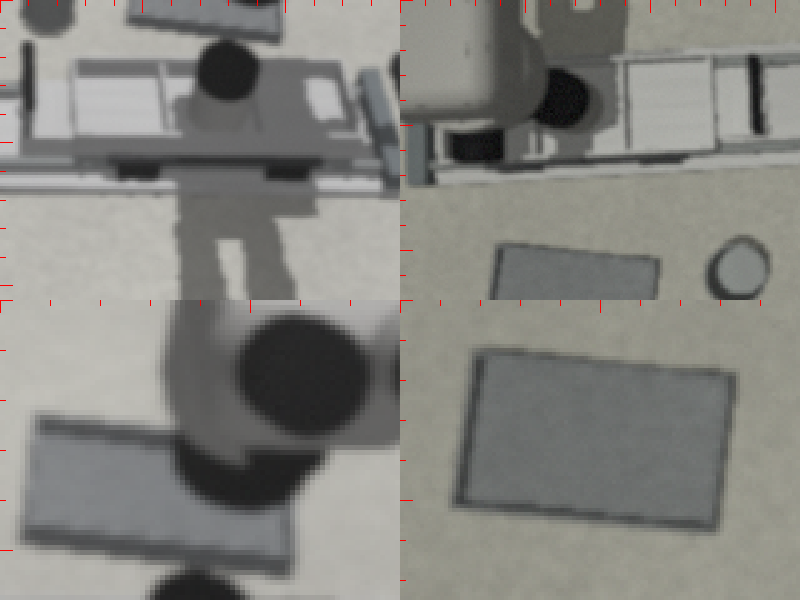

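```bash
python3 - <<'E'
from h import *
L={"cup1":((251.1,173.9),(215.35,250)),"cup2":((297.5,176.7),(271.75,251.2)),
"brend":((114,143),(456.75,233.5)),"tube":((125.8,176.8),(424.2,232)),
"bar-":((289.5,204),(222,162)),"bar+":((289.8,229),(223.6,193.2)),
"ot1":((327.4,173),(179.25,282.5)),"ot2":((324.4,198.6),(184.25,243.25)),"ot3":((378.6,204.6),(119,237.5))}
for k,(a,b) in L.items(): print(k,*tri(a,b),onz("top",*b,.08))
print("jar scene",onz("scene",280+228/2.857,190+72/2.857,.124),onz("top",80+160/2.5,140+98/2.5,.124))
for u,v in((119,237.5),(184.25,243.25),(179.25,282.5),(113.75,276.75)): print("ot",onz("top",u,v,.02))
for u,v in((131,333),(525,311),(527,312),(515,238),(350,248)): print("base",onz("top",u/1.5625,v/1.5625,.02))
print("foot",[onz("top",370+(x-400)/4,200+(y-300)/4,.005) for x,y in((480,373),(607,350),(635,477),(508,502))])
for z in(.098,.105):print("bar",onz("top",222,162,z),onz("top",223.6,193.2,z),onz("scene",289.5,204,z))
E
```

```text
cup1 [0.4735 0.0478 0.1154] 0.13150679633854453 [0.4551 0.1152 0.08  ]
cup2 [0.4614 0.0506 0.093 ] 0.1374182584272955 [ 0.4534 -0.0189  0.08  ]
brend [ 0.5026 -0.3919  0.2114] 0.0009427101641319161 [ 0.4997 -0.4725  0.08  ]
tube [ 0.5025 -0.3908  0.0808] 0.0003319324741712059 [ 0.5025 -0.3914  0.08  ]
bar- [0.651  0.0987 0.1694] 0.002609463970794961 [0.6669 0.1042 0.08  ]
bar+ [0.5973 0.1046 0.0021] 0.0010532106115305796 [0.5906 0.0987 0.08  ]
ot1 [0.3681 0.2129 0.0135] 0.005738754860018828 [0.3794 0.1976 0.08  ]
ot2 [ 0.4655  0.205  -0.003 ] 0.002797861181890927 [0.4703 0.189  0.08  ]
ot3 [ 0.479   0.37   -0.0001] 0.0012234891202381698 [0.4824 0.342  0.08  ]
jar scene [0.6341 0.2823 0.124 ] [0.6163 0.277  0.124 ]
ot [0.4798 0.3635 0.02  ]
ot [0.4669 0.1995 0.02  ]
ot [0.3694 0.2087 0.02  ]
ot [0.3827 0.3713 0.02  ]
base [0.5401 0.4544 0.02  ]
base [ 0.5846 -0.1904  0.02  ]
base [ 0.583  -0.1938  0.02  ]
base [ 0.7084 -0.1747  0.02  ]
base [0.6862 0.1037 0.02  ]
foot [array([ 0.5365, -0.3386,  0.005 ]), array([ 0.5528, -0.4252,  0.005 ]), array([ 0.469 , -0.4409,  0.005 ]), array([ 0.452 , -0.3549,  0.005 ])]
bar [0.6637 0.1028 0.098 ] [0.5891 0.0974 0.098 ] [0.5869 0.1    0.098 ]
bar [0.6625 0.1023 0.105 ] [0.5885 0.0969 0.105 ] [0.5931 0.1    0.105 ]
```

```bash
cat >> h.py <<'E'
from scipy.spatial.transform import Rotation as Ro
def pose(): 
    s=manip.get_state(); return s["position"],Ro.from_euler("xyz",s["tcp_rot"])
def to(*pts,yaw=None):
    # each leg in tool units (80 mm), legs from the point before; the first from the present pose
    p,r=pose(); 
    for q in pts:
        print(np.asarray(q),"units",r.inv().apply(np.asarray(q)-p)/.08); p=np.asarray(q)
    if yaw is not None: print("twist",(r.inv()*Ro.from_euler("xyz",[np.pi,0,yaw])).as_rotvec()/.5)
def st():
    s=manip.get_state(); print("t",s["time"],"p",s["position"],"rpy",s["tcp_rot"],"F",s["force"],"op",s["opening"],"gf",s["gripper_force"])
E
python3 - <<'E'
from h import *
L={"cupR":((251.1,173.9),(271.75,251.2)),"cupL":((297.5,176.7),(215.35,250)),
"brend":((114,143),(456.75,233.5)),"brlow":((121.6,166.4),(432,232.5)),
"bar+":((289.8,229),(222,162)),"bar-":((289.5,204),(223.6,193.2))}
for k,(a,b) in L.items(): print(k,*tri(a,b))
to((.626,.1,.25),yaw=.07)
E
```

```text
cupR [ 0.4529 -0.02    0.0737] 0.0012311013238911041
cupL [0.4546 0.1174 0.0743] 0.0033451171498875667
brend [ 0.5026 -0.3919  0.2114] 0.0009427101641319161
brlow [ 0.5025 -0.3907  0.1219] 0.0043233332824465735
bar+ [0.6654 0.1041 0.0878] 0.0010350729967969268
bar- [0.5888 0.0987 0.1   ] 0.0027654827764305432
[0.626 0.1   0.25 ] units [ 7.9077 -6.6699  0.0066]
twist [-0.0037  0.0001  0.3057]
```

Emit:
send_rows:
  moves:
    - {"slide":[0.33,-0.3,0],"twist":[0,0,0.1],"jaw":0.5}
    - {"slide":[0.67,-0.6,0],"twist":[0,0,0.2],"jaw":0.5}
    - {"slide":[1,-0.9,0],"twist":[0,0,0.306],"jaw":0.5}
    - {"slide":[1,-0.9,0],"twist":[0,0,0.306],"jaw":0.5}
  squeeze: 60

```text
time: 0.43
position: [0.1912, -0.4665, 0.2494]
tcp_rot: [-3.135, -0.001, 0.071]
force: [-0.7, 0.5, -0.2]
opening: 0.0426
gripper_force: 0.0
```

Emit:
send_rows:
  moves:
    - {"slide":[0.28,-0.32,0],"twist":[0,0,0],"jaw":0.5}
    - {"slide":[0.57,-0.64,0],"twist":[0,0,0],"jaw":0.5}
    - {"slide":[0.85,-0.96,0],"twist":[0,0,0],"jaw":0.5}

```text
time: 0.68
position: [0.252, -0.3907, 0.25]
tcp_rot: [-3.141, 0.0, 0.069]
force: [0.4, 0.3, -1.2]
opening: 0.0426
gripper_force: 0.0
```

Emit:
send_rows:
  moves:
    - {"slide":[0.28,-0.32,0],"twist":[0,0,0],"jaw":0.5}
    - {"slide":[0.57,-0.64,0],"twist":[0,0,0],"jaw":0.5}
    - {"slide":[0.85,-0.96,0],"twist":[0,0,0],"jaw":0.5}

```text
time: 0.93
position: [0.3146, -0.3089, 0.2501]
tcp_rot: [-3.141, 0.0, 0.07]
force: [0.4, 0.0, 0.6]
opening: 0.0423
gripper_force: 0.0
```

Emit:
send_rows:
  moves:
    - {"slide":[0.28,-0.32,0],"twist":[0,0,0],"jaw":0.5}
    - {"slide":[0.57,-0.64,0],"twist":[0,0,0],"jaw":0.5}
    - {"slide":[0.85,-0.96,0],"twist":[0,0,0],"jaw":0.5}

```text
time: 1.18
position: [0.3772, -0.2276, 0.2502]
tcp_rot: [3.142, 0.0, 0.07]
force: [-0.7, -0.3, -0.8]
opening: 0.0429
gripper_force: 0.0
```

Emit:
send_rows:
  moves:
    - {"slide":[0.28,-0.32,0],"twist":[0,0,0],"jaw":0.5}
    - {"slide":[0.57,-0.64,0],"twist":[0,0,0],"jaw":0.5}
    - {"slide":[0.85,-0.96,0],"twist":[0,0,0],"jaw":0.5}

```text
time: 1.43
position: [0.4398, -0.1461, 0.2502]
tcp_rot: [3.141, 0.0, 0.07]
force: [0.8, -0.6, 0.6]
opening: 0.0427
gripper_force: 0.0
```

Emit:
send_rows:
  moves:
    - {"slide":[0.28,-0.32,0],"twist":[0,0,0],"jaw":0.5}
    - {"slide":[0.57,-0.64,0],"twist":[0,0,0],"jaw":0.5}
    - {"slide":[0.85,-0.96,0],"twist":[0,0,0],"jaw":0.5}

```text
time: 1.68
position: [0.5024, -0.0648, 0.2501]
tcp_rot: [3.141, 0.0, 0.07]
force: [0.2, -0.5, -0.4]
opening: 0.0427
gripper_force: 0.0
```

Emit:
send_rows:
  moves:
    - {"slide":[0.28,-0.32,0],"twist":[0,0,0],"jaw":0.5}
    - {"slide":[0.57,-0.64,0],"twist":[0,0,0],"jaw":0.5}
    - {"slide":[0.85,-0.96,0],"twist":[0,0,0],"jaw":0.5}

```text
time: 1.93
position: [0.5649, 0.0166, 0.2499]
tcp_rot: [3.141, 0.0, 0.071]
force: [0.3, -0.7, 0.1]
opening: 0.0431
gripper_force: 0.0
```

Emit:
send_rows:
  moves:
    - {"slide":[0.28,-0.32,0],"twist":[0,0,0],"jaw":0.5}
    - {"slide":[0.57,-0.64,0],"twist":[0,0,0],"jaw":0.5}
    - {"slide":[0.85,-0.96,0],"twist":[0,0,0],"jaw":0.5}
    - {"slide":[0.85,-0.96,0],"twist":[0,0,0],"jaw":0.5}
    - {"slide":[0.85,-0.96,0],"twist":[0,0,0],"jaw":0.5}

```text
time: 2.35
position: [0.6272, 0.0979, 0.2492]
tcp_rot: [3.141, 0.001, 0.073]
force: [0.2, -0.4, 0.1]
opening: 0.0428
gripper_force: 0.0
```

Emit:
send_rows:
  moves:
    - {"slide":[0,0,0.3],"twist":[0,0,0],"jaw":0.5}
    - {"slide":[0,0,0.6],"twist":[0,0,0],"jaw":0.5}
    - {"slide":[0,0.02,0.93],"twist":[0,0,0],"jaw":0.5}

```text
time: 2.6
position: [0.6263, 0.094, 0.176]
tcp_rot: [3.141, -0.001, 0.07]
force: [0.3, -1.0, -0.7]
opening: 0.043
gripper_force: 0.0
```

Emit:
send_rows:
  moves:
    - {"slide":[0,0,0.3],"twist":[0,0,0],"jaw":0.5}
    - {"slide":[0,0,0.6],"twist":[0,0,0],"jaw":0.5}
    - {"slide":[0,0,0.93],"twist":[0,0,0],"jaw":0.5}
    - {"slide":[0,0,0.93],"twist":[0,0,0],"jaw":0}
    - {"slide":[0,0,0.93],"twist":[0,0,0],"jaw":0}
    - {"slide":[0,0,0.93],"twist":[0,0,0],"jaw":0}
    - {"slide":[0,0,0.93],"twist":[0,0,0],"jaw":0}
    - {"slide":[0,0,0.93],"twist":[0,0,0],"jaw":0}

```text
time: 3.27
position: [0.625, 0.0947, 0.1014]
tcp_rot: [3.141, 0.003, 0.07]
force: [-3.4, 0.8, -8.9]
opening: 0.0108
gripper_force: 61.7
```

Emit:
send_rows:
  moves:
    - {"slide":[0,0.15,0],"twist":[0,0,0],"jaw":0}
    - {"slide":[0,0.4,0],"twist":[0,0,0],"jaw":0}
    - {"slide":[0,0.7,0],"twist":[0,0,0],"jaw":0}
    - {"slide":[0,1,0],"twist":[0,0,0],"jaw":0}

```text
time: 3.6
position: [0.6305, 0.0161, 0.1015]
tcp_rot: [-3.139, 0.003, 0.071]
force: [-3.4, 5.3, -9.2]
opening: 0.0105
gripper_force: 61.6
```

Emit:
send_rows:
  moves:
    - {"slide":[0,0.3,0],"twist":[0,0,0],"jaw":0}
    - {"slide":[0,0.6,0],"twist":[0,0,0],"jaw":0}
    - {"slide":[0,0.8,0],"twist":[0,0,0],"jaw":0}
    - {"slide":[0,1,0],"twist":[0,0,0],"jaw":0}

```text
time: 3.93
position: [0.6361, -0.0651, 0.1015]
tcp_rot: [-3.14, 0.003, 0.069]
force: [-4.5, 4.2, -7.8]
opening: 0.0105
gripper_force: 61.9
```

Emit:
send_rows:
  moves:
    - {"slide":[0,0.2,0],"twist":[0,0,0],"jaw":0}
    - {"slide":[0,0.5,0],"twist":[0,0,0],"jaw":0}
    - {"slide":[0,0.75,0],"twist":[0,0,0],"jaw":0}
    - {"slide":[0,1,0],"twist":[0,0,0],"jaw":0}
    - {"slide":[0,1,0],"twist":[0,0,0],"jaw":0}

```text
time: 4.35
position: [0.6421, -0.1491, 0.1015]
tcp_rot: [3.138, 0.003, 0.068]
force: [-4.7, -3.4, -8.8]
opening: 0.0106
gripper_force: 61.0
```

Emit:
send_rows:
  moves:
    - {"slide":[0,0.15,0],"twist":[0,0,0],"jaw":0}
    - {"slide":[0,0.3,0],"twist":[0,0,0],"jaw":0}
    - {"slide":[0,0.45,0],"twist":[0,0,0],"jaw":0}
    - {"slide":[0,0.5,0],"twist":[0,0,0],"jaw":0}
    - {"slide":[0,0.5,0],"twist":[0,0,0],"jaw":0}
    - {"slide":[0,0.5,0],"twist":[0,0,0],"jaw":0}

```text
time: 4.85
position: [0.6447, -0.1863, 0.1015]
tcp_rot: [3.139, 0.003, 0.07]
force: [-5.3, -2.7, -8.5]
opening: 0.0102
gripper_force: 61.2
```

Emit:
send_rows:
  moves:
    - {"slide":[0,0.05,0],"twist":[0,0,0],"jaw":0}
    - {"slide":[0,0.1,0],"twist":[0,0,0],"jaw":0}
    - {"slide":[0,0.13,0],"twist":[0,0,0],"jaw":0}
    - {"slide":[0,0.13,0],"twist":[0,0,0],"jaw":0}
    - {"slide":[0,0.13,0],"twist":[0,0,0],"jaw":0}

```text
time: 5.27
position: [0.6447, -0.1872, 0.1014]
tcp_rot: [-3.129, 0.004, 0.07]
force: [-5.0, 19.8, -2.8]
opening: 0.0109
gripper_force: 62.0
```

Emit:
send_rows:
  moves:
    - {"slide":[0,-0.08,0],"twist":[0,0,0],"jaw":0}
    - {"slide":[0,-0.08,0],"twist":[0,0,0],"jaw":0.5}
    - {"slide":[0,-0.08,0],"twist":[0,0,0],"jaw":0.5}
    - {"slide":[0,-0.08,0],"twist":[0,0,0],"jaw":0.5}
    - {"slide":[0,-0.08,-0.3],"twist":[0,0,0],"jaw":0.5}
    - {"slide":[0,-0.08,-0.7],"twist":[0,0,0],"jaw":1}
    - {"slide":[0,-0.08,-1],"twist":[0,0,0],"jaw":1}

```text
time: 5.85
position: [0.6484, -0.1898, 0.1848]
tcp_rot: [3.139, -0.005, 0.069]
force: [1.1, -0.1, 0.4]
opening: 0.0654
gripper_force: 0.0
```

Emit:
send_rows:
  moves:
    - {"slide":[0,0.2,-0.3],"twist":[0,0,0],"jaw":1}
    - {"slide":[0,0.6,-0.6],"twist":[0,0,0],"jaw":1}
    - {"slide":[0,0.9,-0.9],"twist":[0,0,0],"jaw":1}

```text
time: 6.1
position: [0.6528, -0.2626, 0.2572]
tcp_rot: [3.138, -0.005, 0.07]
force: [0.3, -0.8, 0.6]
opening: 0.0855
gripper_force: 0.0
```

```bash
cat > look.py <<'E'
import sys
from h import *
k=sys.argv[1]; I={}
for n in("scene","top"):
    I[n]=manip.snapshot(n); np.save(f"pics/{n}{k}.npy",I[n])
h=[cv2.resize(I[n][v:v+h,u:u+w,::-1],(800,300),interpolation=cv2.INTER_NEAREST) for n,u,v,w,h in(("scene",90,130,320,120),("top",100,140,320,120))]
for c in h:
    for q in range(0,320,10): cv2.line(c,(int(q*2.5),0),(int(q*2.5),5 if q%50 else 12),(0,0,255),1)
    for q in range(0,120,10): cv2.line(c,(0,int(q*2.5)),(5 if q%50 else 12,int(q*2.5)),(0,0,255),1)
cv2.imwrite(f"pics/l{k}.png",np.vstack(h)); st()
E
python3 look.py 1
```

```text
t 6.2 p [ 0.6553 -0.2668  0.2612] rpy [ 3.1315 -0.0136  0.0658] F [1.2633 0.4281 0.4509] op 0.08553055085525038 gf 0.0
```

View pics/l1.png

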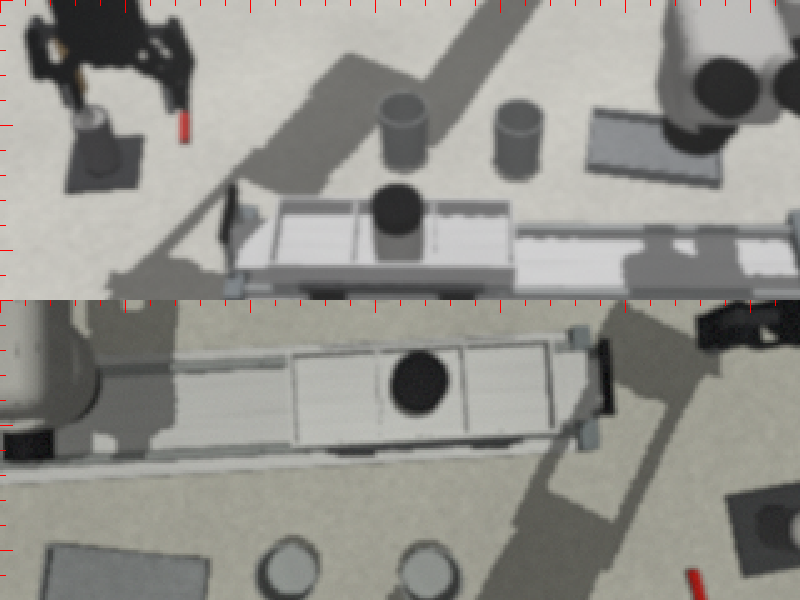

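```bash
python3 - <<'E'
from h import *
print("jar",*tri((248.8,211.2),(267.6,173.2)))
print("bar",*tri((181.6,215.2),(342,170.8)))
T=lambda x,y:(100+x/2.5,140+(y-300)/2.5)
c=[onz("top",*T(*q),.072) for q in((290,353),(552,340),(555,432),(293,447))];print("tray",c,np.mean(c,0))
# tray corners across both views (scene tile px, top tile px): far-left and far-right rims
S=lambda x,y:(90+x/2.5,130+y/2.5)
print("c1",*tri(S(277,200),T(555,432)),"c2",*tri(S(511,201),T(293,447)))
for a,b in(((404,107),(430,572)),((520,114),(289,570))): print("cup",*tri(S(*a),T(*b)))
to((.633,-.016,.26))
E
```

```text
jar [ 0.6361 -0.0056  0.1147] 0.00047321957896170186
bar [ 0.6478 -0.1866  0.0947] 0.00017987262902727452
tray [array([0.67  , 0.1195, 0.072 ]), array([ 0.6878, -0.1401,  0.072 ]), array([ 0.5957, -0.1425,  0.072 ]), array([0.5774, 0.1144, 0.072 ])] [ 0.6327 -0.0122  0.072 ]
c1 [ 0.5969 -0.1464  0.0609] 0.0031345109668258152 c2 [0.5781 0.115  0.0627] 0.0004667785703520905
cup [ 0.4593 -0.0186  0.0847] 0.0010337677565309788
cup [0.4599 0.1173 0.0839] 0.005805594120646924
[ 0.633 -0.016  0.26 ] units [-0.0726 -3.1472 -0.0183]
```

Emit:
send_rows:
  moves:
    - {"slide":[0,-0.3,0],"twist":[0,0,0],"jaw":1}
    - {"slide":[0,-0.65,0],"twist":[0,0,0],"jaw":1}
    - {"slide":[0,-1,0],"twist":[0,0,0],"jaw":1}

```text
time: 6.45
position: [0.6464, -0.1808, 0.2541]
tcp_rot: [3.141, -0.003, 0.067]
force: [-0.2, -0.3, 0.2]
opening: 0.0855
gripper_force: 0.0
```

Emit:
send_rows:
  moves:
    - {"slide":[0,-0.35,0],"twist":[0,0,0],"jaw":1}
    - {"slide":[0,-0.7,0],"twist":[0,0,0],"jaw":1}
    - {"slide":[0,-1,0],"twist":[0,0,0],"jaw":1}

```text
time: 6.7
position: [0.6406, -0.0989, 0.2542]
tcp_rot: [-3.141, -0.002, 0.07]
force: [-0.3, -0.1, -0.3]
opening: 0.0855
gripper_force: 0.0
```

Emit:
send_rows:
  moves:
    - {"slide":[0,-0.4,0],"twist":[0,0,0],"jaw":1}
    - {"slide":[0,-0.8,0],"twist":[0,0,0],"jaw":1}
    - {"slide":[0,-1,0],"twist":[0,0,0],"jaw":1}

```text
time: 6.95
position: [0.6348, -0.0173, 0.2542]
tcp_rot: [-3.14, -0.002, 0.071]
force: [-0.5, 0.8, -0.3]
opening: 0.0854
gripper_force: 0.0
```

Emit:
send_rows:
  moves:
    - {"slide":[0,-0.2,0],"twist":[0,0,0],"jaw":1}
    - {"slide":[0,-0.2,0],"twist":[0,0,0],"jaw":1}
    - {"slide":[0,-0.2,0],"twist":[0,0,0],"jaw":1}
    - {"slide":[0,-0.2,0],"twist":[0,0,0],"jaw":1}

```text
time: 7.28
position: [0.634, -0.0059, 0.2536]
tcp_rot: [3.141, -0.001, 0.069]
force: [0.3, 0.2, 0.3]
opening: 0.0854
gripper_force: 0.0
```

Emit:
send_rows:
  moves:
    - {"slide":[0,0.02,0.3],"twist":[0,0,0],"jaw":1}
    - {"slide":[0,0.02,0.65],"twist":[0,0,0],"jaw":1}
    - {"slide":[0,0.02,1],"twist":[0,0,0],"jaw":1}

```text
time: 7.53
position: [0.6348, -0.0084, 0.1736]
tcp_rot: [3.14, -0.003, 0.068]
force: [0.2, 1.5, -0.4]
opening: 0.0856
gripper_force: 0.0
```

Emit:
send_rows:
  moves:
    - {"slide":[0,0,0.3],"twist":[0,0,0],"jaw":1}
    - {"slide":[0,0,0.6],"twist":[0,0,0],"jaw":1}
    - {"slide":[0,0,0.88],"twist":[0,0,0],"jaw":1}
    - {"slide":[0,0,0.88],"twist":[0,0,0],"jaw":0.8}
    - {"slide":[0,0,0.88],"twist":[0,0,0],"jaw":0.5}
    - {"slide":[0,0,0.88],"twist":[0,0,0],"jaw":0.5}
    - {"slide":[0,0,0.88],"twist":[0,0,0],"jaw":0.4}
    - {"slide":[0,0,0.88],"twist":[0,0,0],"jaw":0.4}
    - {"slide":[0,0,0.88],"twist":[0,0,0],"jaw":0.4}
  squeeze: 70

```text
time: 8.28
position: [0.6344, -0.0066, 0.1043]
tcp_rot: [3.141, -0.002, 0.07]
force: [-0.9, 0.4, -1.6]
opening: 0.055
gripper_force: 73.9
```

Emit:
send_rows:
  moves:
    - {"slide":[0,0,-0.2],"twist":[0,0,0],"jaw":0.4}
    - {"slide":[0,0,-0.5],"twist":[0,0,0],"jaw":0.4}
    - {"slide":[0,0,-0.8],"twist":[0,0,0],"jaw":0.4}
    - {"slide":[0,0,-1],"twist":[0,0,0],"jaw":0.4}
    - {"slide":[0,0,-1],"twist":[0,0,0],"jaw":0.4}

```text
time: 8.7
position: [0.6365, -0.0065, 0.188]
tcp_rot: [3.14, -0.009, 0.07]
force: [1.5, -0.1, -1.3]
opening: 0.0549
gripper_force: 74.2
```

Emit:
send_rows:
  moves:
    - {"slide":[-0.2,-0.1,0],"twist":[0,0,0],"jaw":0.4}
    - {"slide":[-0.4,-0.2,0],"twist":[0,0,0],"jaw":0.4}
    - {"slide":[-0.7,-0.4,0],"twist":[0,0,0],"jaw":0.4}
    - {"slide":[-1,-0.6,0],"twist":[0,0,0],"jaw":0.4}

```text
time: 9.03
position: [0.5494, 0.036, 0.1821]
tcp_rot: [-3.141, 0.001, 0.069]
force: [-0.1, 0.6, -2.5]
opening: 0.0549
gripper_force: 74.2
```

Emit:
send_rows:
  moves:
    - {"slide":[-0.3,-0.25,0],"twist":[0,0,0],"jaw":0.4}
    - {"slide":[-0.6,-0.5,0],"twist":[0,0,0],"jaw":0.4}
    - {"slide":[-0.8,-0.7,0],"twist":[0,0,0],"jaw":0.4}
    - {"slide":[-1,-0.9,0],"twist":[0,0,0],"jaw":0.4}

```text
time: 9.37
position: [0.4634, 0.1028, 0.1823]
tcp_rot: [3.142, 0.002, 0.07]
force: [1.1, 0.2, -2.0]
opening: 0.0548
gripper_force: 74.2
```

Emit:
send_rows:
  moves:
    - {"slide":[-0.1,-0.25,0],"twist":[0,0,0],"jaw":0.4}
    - {"slide":[-0.2,-0.5,0],"twist":[0,0,0],"jaw":0.4}
    - {"slide":[-0.3,-0.75,0],"twist":[0,0,0],"jaw":0.4}
    - {"slide":[-0.42,-0.95,0],"twist":[0,0,0],"jaw":0.4}

```text
time: 9.7
position: [0.426, 0.1768, 0.1826]
tcp_rot: [-3.141, 0.0, 0.07]
force: [0.8, 0.3, -2.5]
opening: 0.0547
gripper_force: 74.2
```

Emit:
send_rows:
  moves:
    - {"slide":[0,-0.25,0],"twist":[0,0,0],"jaw":0.4}
    - {"slide":[0,-0.5,0],"twist":[0,0,0],"jaw":0.4}
    - {"slide":[0,-0.75,0],"twist":[0,0,0],"jaw":0.4}
    - {"slide":[0,-0.92,0],"twist":[0,0,0],"jaw":0.4}
    - {"slide":[0,-0.92,0],"twist":[0,0,0],"jaw":0.4}
    - {"slide":[0,-0.92,0],"twist":[0,0,0],"jaw":0.4}

```text
time: 10.2
position: [0.4211, 0.2493, 0.1825]
tcp_rot: [3.141, 0.001, 0.072]
force: [-0.1, -0.0, -1.4]
opening: 0.0546
gripper_force: 74.3
```

Emit:
send_rows:
  moves:
    - {"slide":[0,0,0.3],"twist":[0,0,0],"jaw":0.4}
    - {"slide":[0,0,0.6],"twist":[0,0,0],"jaw":0.4}
    - {"slide":[0,0,0.8],"twist":[0,0,0],"jaw":0.4}
    - {"slide":[0,0,1],"twist":[0,0,0],"jaw":0.4}

```text
time: 10.53
position: [0.421, 0.2476, 0.1018]
tcp_rot: [3.14, 0.001, 0.069]
force: [0.4, -0.3, -0.8]
opening: 0.0547
gripper_force: 74.4
```

Emit:
send_rows:
  moves:
    - {"slide":[0,0,0.15],"twist":[0,0,0],"jaw":0.4}
    - {"slide":[0,0,0.3],"twist":[0,0,0],"jaw":0.4}
    - {"slide":[0,0,0.4],"twist":[0,0,0],"jaw":0.4}
    - {"slide":[0,0,0.45],"twist":[0,0,0],"jaw":0.4}
    - {"slide":[0,0,0.49],"twist":[0,0,0],"jaw":0.4}
    - {"slide":[0,0,0.49],"twist":[0,0,0],"jaw":0.4}
    - {"slide":[0,0,0.49],"twist":[0,0,0],"jaw":0.4}

```text
time: 11.12
position: [0.4221, 0.249, 0.0642]
tcp_rot: [-3.141, -0.001, 0.07]
force: [-0.6, -0.5, -0.8]
opening: 0.0543
gripper_force: 74.4
```

Emit:
send_rows:
  moves:
    - {"slide":[0,0,0.02],"twist":[0,0,0],"jaw":0.4}
    - {"slide":[0,0,0.03],"twist":[0,0,0],"jaw":0.4}
    - {"slide":[0,0,0.03],"twist":[0,0,0],"jaw":0.4}
    - {"slide":[0,0,0.03],"twist":[0,0,0],"jaw":0.4}

```text
time: 11.45
position: [0.4222, 0.2493, 0.0619]
tcp_rot: [-3.141, -0.001, 0.07]
force: [0.7, 0.5, 0.2]
opening: 0.0546
gripper_force: 74.5
```

Emit:
send_rows:
  moves:
    - {"slide":[0,0,0.015],"twist":[0,0,0],"jaw":0.4}
    - {"slide":[0,0,0.015],"twist":[0,0,0],"jaw":0.7}
    - {"slide":[0,0,0.015],"twist":[0,0,0],"jaw":0.8}
    - {"slide":[0,0,0.015],"twist":[0,0,0],"jaw":0.95}
    - {"slide":[0,0,0.015],"twist":[0,0,0],"jaw":0.95}
    - {"slide":[0,0,0.015],"twist":[0,0,0],"jaw":1}
    - {"slide":[0,0,-0.2],"twist":[0,0,0],"jaw":1}
    - {"slide":[0,0,-0.5],"twist":[0,0,0],"jaw":1}
    - {"slide":[0,0,-1],"twist":[0,0,0],"jaw":1}

```text
time: 12.2
position: [0.4191, 0.2478, 0.1393]
tcp_rot: [3.138, 0.008, 0.07]
force: [0.2, 0.9, -0.1]
opening: 0.0852
gripper_force: 0.0
```

Emit:
send_rows:
  moves:
    - {"slide":[0,0,-0.3],"twist":[0,0,0],"jaw":1}
    - {"slide":[0,0,-0.65],"twist":[0,0,0],"jaw":1}
    - {"slide":[0,0,-1],"twist":[0,0,0],"jaw":1}

```text
time: 12.45
position: [0.4213, 0.2488, 0.2227]
tcp_rot: [3.141, 0.0, 0.07]
force: [0.7, -0.2, -0.6]
opening: 0.0853
gripper_force: 0.0
```

Emit:
send_rows:
  moves:
    - {"slide":[0,0.3,-0.3],"twist":[0,0,0],"jaw":1}
    - {"slide":[0,0.65,-0.6],"twist":[0,0,0],"jaw":1}
    - {"slide":[0,1,-0.9],"twist":[0,0,0],"jaw":1}

```text
time: 12.7
position: [0.4269, 0.1687, 0.2946]
tcp_rot: [3.142, 0.0, 0.072]
force: [1.1, -0.2, -1.0]
opening: 0.0853
gripper_force: 0.0
```

Emit:
send_rows:
  moves:
    - {"slide":[0.1,0.3,0],"twist":[0,0,0],"jaw":1}
    - {"slide":[0.2,0.65,0],"twist":[0,0,0],"jaw":1}
    - {"slide":[0.3,1,0],"twist":[0,0,0],"jaw":1}

```text
time: 12.95
position: [0.457, 0.09, 0.2942]
tcp_rot: [-3.141, -0.002, 0.07]
force: [0.3, 0.1, -0.8]
opening: 0.0852
gripper_force: 0.0
```

Emit:
send_rows:
  moves:
    - {"slide":[0.1,0.3,0],"twist":[0,0,0],"jaw":1}
    - {"slide":[0.2,0.65,0],"twist":[0,0,0],"jaw":1}
    - {"slide":[0.3,1,0],"twist":[0,0,0],"jaw":1}

```text
time: 13.2
position: [0.4863, 0.0118, 0.2933]
tcp_rot: [-3.141, 0.0, 0.07]
force: [0.6, -0.4, -0.0]
opening: 0.0852
gripper_force: 0.0
```

Emit:
send_rows:
  moves:
    - {"slide":[0.1,0.3,0],"twist":[0,0,0],"jaw":1}
    - {"slide":[0.2,0.65,0],"twist":[0,0,0],"jaw":1}
    - {"slide":[0.3,1,0],"twist":[0,0,0],"jaw":1}

```text
time: 13.45
position: [0.5159, -0.0664, 0.2932]
tcp_rot: [-3.141, 0.001, 0.07]
force: [0.3, 0.4, 0.1]
opening: 0.0855
gripper_force: 0.0
```

Emit:
send_rows:
  moves:
    - {"slide":[0.1,0.3,0],"twist":[0,0,0],"jaw":0.7}
    - {"slide":[0.2,0.65,0],"twist":[0,0,0],"jaw":0.7}
    - {"slide":[0.3,1,0],"twist":[0,0,0],"jaw":0.7}
    - {"slide":[0.3,1,0],"twist":[0,0,0],"jaw":0.7}

```text
time: 13.78
position: [0.5473, -0.1482, 0.2929]
tcp_rot: [3.138, -0.001, 0.066]
force: [0.5, -0.0, 0.3]
opening: 0.0599
gripper_force: 0.0
```

```bash
python3 look.py 2; python3 - <<'E'
from h import *
to((.5026,-.3917,.29))
E
```

```text
t 13.8833 p [ 0.5453 -0.1441  0.2927] rpy [-3.1406  0.0013  0.0676] F [0.0166 0.4106 1.229 ] op 0.059841737926512394 gf 0.0
[ 0.5026 -0.3917  0.29  ] units [-0.7417  3.0523  0.0323]
```

View pics/l2.png

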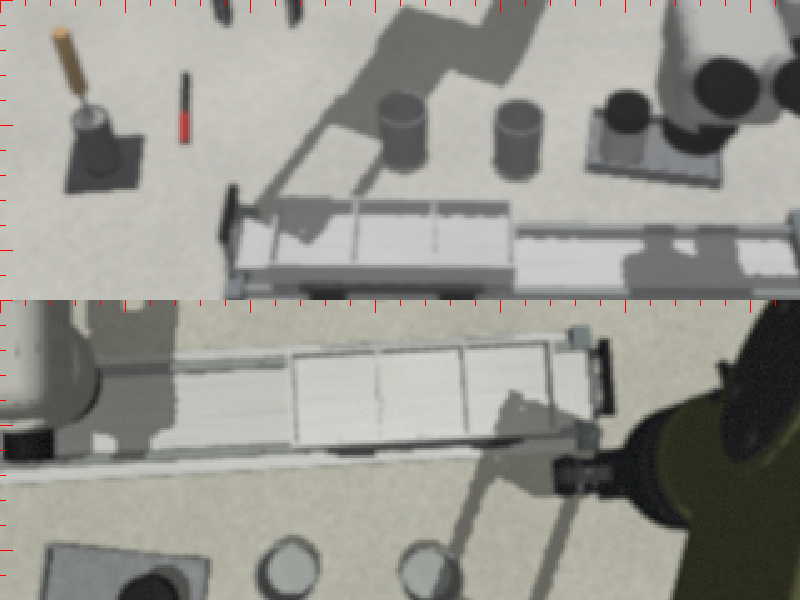

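Emit:
send_rows:
  moves:
    - {"slide":[-0.1,0.35,0],"twist":[0,0,0],"jaw":0.7}
    - {"slide":[-0.2,0.7,0],"twist":[0,0,0],"jaw":0.7}
    - {"slide":[-0.25,1,0],"twist":[0,0,0],"jaw":0.7}

```text
time: 14.13
position: [0.5299, -0.2238, 0.2934]
tcp_rot: [-3.141, 0.001, 0.072]
force: [0.9, -0.5, 0.1]
opening: 0.0596
gripper_force: 0.0
```

Emit:
send_rows:
  moves:
    - {"slide":[-0.1,0.35,0],"twist":[0,0,0],"jaw":0.7}
    - {"slide":[-0.2,0.7,0],"twist":[0,0,0],"jaw":0.7}
    - {"slide":[-0.25,1,0],"twist":[0,0,0],"jaw":0.7}

```text
time: 14.38
position: [0.5156, -0.3055, 0.2935]
tcp_rot: [-3.141, 0.001, 0.071]
force: [1.2, 0.4, -0.1]
opening: 0.06
gripper_force: 0.0
```

Emit:
send_rows:
  moves:
    - {"slide":[-0.1,0.35,0],"twist":[0,0,0],"jaw":0.7}
    - {"slide":[-0.2,0.7,0],"twist":[0,0,0],"jaw":0.7}
    - {"slide":[-0.24,1,0],"twist":[0,0,0],"jaw":0.7}
    - {"slide":[-0.24,1,0],"twist":[0,0,0],"jaw":0.7}
    - {"slide":[-0.24,1,0],"twist":[0,0,0],"jaw":0.7}
    - {"slide":[-0.24,1,0],"twist":[0,0,0],"jaw":0.7}

```text
time: 14.88
position: [0.503, -0.3851, 0.2932]
tcp_rot: [-3.14, 0.0, 0.071]
force: [0.0, 0.7, -1.0]
opening: 0.0597
gripper_force: 0.0
```

Emit:
send_rows:
  moves:
    - {"slide":[0,0.08,0.25],"twist":[0,0,0],"jaw":0.7}
    - {"slide":[0,0.08,0.5],"twist":[0,0,0],"jaw":0.7}
    - {"slide":[0,0.08,0.7],"twist":[0,0,0],"jaw":0.7}

```text
time: 15.13
position: [0.5037, -0.391, 0.2368]
tcp_rot: [-3.141, 0.0, 0.072]
force: [-0.5, 0.4, -0.0]
opening: 0.0595
gripper_force: 0.0
```

Emit:
send_rows:
  moves:
    - {"slide":[0,0,0.2],"twist":[0,0,0],"jaw":0.7}
    - {"slide":[0,0,0.4],"twist":[0,0,0],"jaw":0.7}
    - {"slide":[0,0,0.56],"twist":[0,0,0],"jaw":0.7}
    - {"slide":[0,0,0.56],"twist":[0,0,0],"jaw":0.4}
    - {"slide":[0,0,0.56],"twist":[0,0,0],"jaw":0.2}
    - {"slide":[0,0,0.56],"twist":[0,0,0],"jaw":0.0}
    - {"slide":[0,0,0.56],"twist":[0,0,0],"jaw":0}
    - {"slide":[0,0,0.56],"twist":[0,0,0],"jaw":0}
    - {"slide":[0,0,0.56],"twist":[0,0,0],"jaw":0}
    - {"slide":[0,0,0.56],"twist":[0,0,0],"jaw":0}
  squeeze: 90

```text
time: 15.97
position: [0.5041, -0.3934, 0.1941]
tcp_rot: [3.14, -0.002, 0.07]
force: [-0.8, 1.4, 4.9]
opening: 0.0183
gripper_force: 87.8
```

Emit:
send_rows:
  moves:
    - {"slide":[0,0,-0.1],"twist":[0,0,0],"jaw":0}
    - {"slide":[0,0,-0.3],"twist":[0,0,0],"jaw":0}
    - {"slide":[0,0,-0.55],"twist":[0,0,0],"jaw":0}
    - {"slide":[0,0,-0.8],"twist":[0,0,0],"jaw":0}

```text
time: 16.3
position: [0.503, -0.393, 0.257]
tcp_rot: [-3.14, 0.002, 0.07]
force: [0.2, -0.4, -1.1]
opening: 0.0184
gripper_force: 87.8
```

Emit:
send_rows:
  moves:
    - {"slide":[0,0,-0.3],"twist":[0,0,0],"jaw":0}
    - {"slide":[0,0,-0.6],"twist":[0,0,0],"jaw":0}
    - {"slide":[0,0,-0.8],"twist":[0,0,0],"jaw":0}
    - {"slide":[0,0,-0.8],"twist":[0,0,0],"jaw":0}
    - {"slide":[0,0,-0.8],"twist":[0,0,0],"jaw":0}

```text
time: 16.72
position: [0.5037, -0.3936, 0.3217]
tcp_rot: [3.14, -0.001, 0.07]
force: [0.3, -0.1, -1.2]
opening: 0.0181
gripper_force: 87.8
```

```bash
python3 - <<'E'
from h import *
S=manip.snapshot("scene");T=manip.snapshot("top");st()
mosaic([(S,90,90,100,75),(T,360,180,120,90)],"pics/b1.png")
p,r=pose();print(px("scene",p-[0,0,.182]),px("scene",p),px("top",p-[0,0,.182]),px("top",p))
E
```

```text
t 16.8167 p [ 0.5028 -0.3927  0.3192] rpy [-3.1397  0.002   0.0696] F [-0.3482 -0.3711 -0.972 ] op 0.018030607284456057 gf 87.77297973632812
[120.321  162.8491] [102.4399 110.5825] [437.4091 232.5014] [493.4466 235.1642]
```

View pics/b1.png

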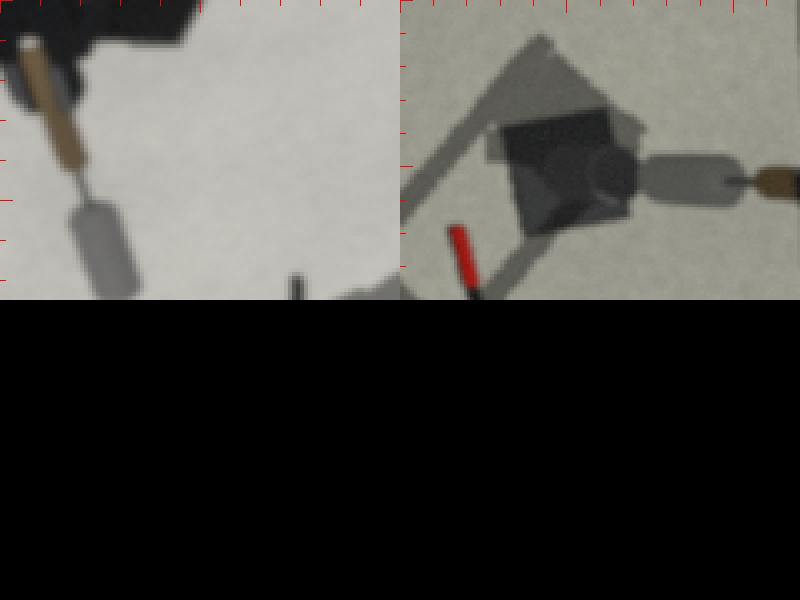

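```bash
cat > cups.py <<'E'
import sys
from h import *
# cup rims: silhouette by darkness; extreme edges of the rim (z=.08) cast as rays, centre half a rim away
def sil(im,u,v,r,thr):
    g=cv2.GaussianBlur(cv2.cvtColor(im,cv2.COLOR_RGB2GRAY),(3,3),0)[v-r:v+r,u-r:u+r]
    m=(g<thr*np.percentile(g,90)).astype(np.uint8)
    n,l,s,c=cv2.connectedComponentsWithStats(cv2.morphologyEx(m,cv2.MORPH_CLOSE,np.ones((9,9))))
    k=max(range(1,n),key=lambda i:s[i,4]-20*abs(c[i]-r).sum()); x,y,w,h,a=s[k]
    return u-r+x-.5,v-r+y-.5,u-r+x+w-.5,v-r+y+h-.5
def cups(guess,S,T):
    for g in guess:
        us,ut=px("scene",[*g,.05]).astype(int),px("top",[*g,.05]).astype(int)
        a=sil(S,*us,22,.72);b=sil(T,*ut,22,.72)
        xs=onz("scene",(a[0]+a[2])/2,a[1],.08); xt=onz("top",(b[0]+b[2])/2,b[3],.08)
        yt=[onz("top",q,(b[1]+b[3])/2,.08)[1] for q in(b[0],b[2])]
        print("scene box",np.array(a),"top box",np.array(b),"| scene xy",xs[0]+.031,xs[1],"| top x",xt[0]+.031,"y (left,right rim)",yt[0]-.031,yt[1]+.031)
if __name__=="__main__":
    if len(sys.argv)>1: S,T=(np.load(f"pics/{n}{sys.argv[1]}.npy") for n in("scene","top"))
    else: S,T=manip.snapshot("scene"),manip.snapshot("top")
    cups([(.457,.117),(.455,-.019)],S,T)
E
python3 cups.py 0; python3 cups.py 1; python3 cups.py; python3 -c "
from h import *
to((.457,.116,.322),(.457,.116,.184))"
```

```text
scene box [286.5 169.5 306.5 204.5] top box [201.5 233.5 227.5 262.5] | scene xy 0.4603275955515672 0.11497440946290019 | top x 0.4569498640977159 y (left,right rim) 0.11701030925636771 0.11755735530206585
scene box [241.5 166.5 260.5 200.5] top box [259.5 235.5 284.5 263.5] | scene xy 0.4581751417286961 -0.02348163892094457 | top x 0.45551537462051594 y (left,right rim) -0.02059751013220031 -0.018408696903723792
scene box [286.5 169.5 306.5 204.5] top box [201.5 233.5 227.5 262.5] | scene xy 0.4603275955515672 0.11497440946290019 | top x 0.4569498640977159 y (left,right rim) 0.11701030925636771 0.11755735530206585
scene box [228.5 156.5 272.5 200.5] top box [247.5 235.5 291.5 270.5] | scene xy 0.41288404715229843 -0.029941039939052158 | top x 0.4391495040389616 y (left,right rim) 0.007873975604697492 -0.03522937457892296
scene box [286.5 169.5 306.5 204.5] top box [201.5 233.5 227.5 262.5] | scene xy 0.4603275955515672 0.11497440946290019 | top x 0.4569498640977159 y (left,right rim) 0.11701030925636771 0.11755735530206585
scene box [228.5 156.5 272.5 200.5] top box [258.5 235.5 284.5 263.5] | scene xy 0.41288404715229843 -0.029941039939052158 | top x 0.45550759469926294 y (left,right rim) -0.018211874747405127 -0.018408696903723792
[0.457 0.116 0.322] units [-0.1278 -6.3819 -0.0247]
[0.457 0.116 0.184] units [0.0047 0.0047 1.725 ]
```

Emit:
send_rows:
  moves:
    - {"slide":[0,-0.2,0],"twist":[0,0,0],"jaw":0}
    - {"slide":[0,-0.5,0],"twist":[0,0,0],"jaw":0}
    - {"slide":[-0.02,-0.91,0],"twist":[0,0,0],"jaw":0}

```text
time: 17.17
position: [0.4966, -0.3208, 0.3189]
tcp_rot: [-3.141, 0.002, 0.068]
force: [0.4, 1.4, -0.5]
opening: 0.0183
gripper_force: 87.8
```

Emit:
send_rows:
  moves:
    - {"slide":[0,-0.3,0],"twist":[0,0,0],"jaw":0}
    - {"slide":[0,-0.6,0],"twist":[0,0,0],"jaw":0}
    - {"slide":[-0.02,-0.91,0],"twist":[0,0,0],"jaw":0}

```text
time: 17.42
position: [0.4895, -0.246, 0.3196]
tcp_rot: [-3.14, 0.001, 0.07]
force: [1.2, 0.0, -0.7]
opening: 0.0177
gripper_force: 87.8
```

Emit:
send_rows:
  moves:
    - {"slide":[0,-0.3,0],"twist":[0,0,0],"jaw":0}
    - {"slide":[0,-0.6,0],"twist":[0,0,0],"jaw":0}
    - {"slide":[-0.02,-0.91,0],"twist":[0,0,0],"jaw":0}

```text
time: 17.67
position: [0.4827, -0.1736, 0.3197]
tcp_rot: [-3.14, 0.001, 0.07]
force: [0.7, -0.2, -1.2]
opening: 0.0184
gripper_force: 87.8
```

Emit:
send_rows:
  moves:
    - {"slide":[0,-0.3,0],"twist":[0,0,0],"jaw":0}
    - {"slide":[0,-0.6,0],"twist":[0,0,0],"jaw":0}
    - {"slide":[-0.02,-0.91,0],"twist":[0,0,0],"jaw":0}

```text
time: 17.92
position: [0.4759, -0.1013, 0.3198]
tcp_rot: [-3.141, 0.002, 0.07]
force: [-0.7, -0.1, -1.3]
opening: 0.0183
gripper_force: 87.8
```

Emit:
send_rows:
  moves:
    - {"slide":[0,-0.3,0],"twist":[0,0,0],"jaw":0}
    - {"slide":[0,-0.6,0],"twist":[0,0,0],"jaw":0}
    - {"slide":[-0.02,-0.91,0],"twist":[0,0,0],"jaw":0}

```text
time: 18.17
position: [0.4691, -0.0289, 0.3198]
tcp_rot: [-3.141, 0.002, 0.07]
force: [-0.1, 1.1, -0.1]
opening: 0.0183
gripper_force: 87.8
```

Emit:
send_rows:
  moves:
    - {"slide":[0,-0.3,0],"twist":[0,0,0],"jaw":0}
    - {"slide":[0,-0.6,0],"twist":[0,0,0],"jaw":0}
    - {"slide":[-0.02,-0.91,0],"twist":[0,0,0],"jaw":0}

```text
time: 18.42
position: [0.4623, 0.0435, 0.3198]
tcp_rot: [-3.141, 0.002, 0.07]
force: [0.7, 1.5, -0.8]
opening: 0.0182
gripper_force: 87.8
```

Emit:
send_rows:
  moves:
    - {"slide":[0,-0.3,0],"twist":[0,0,0],"jaw":0}
    - {"slide":[0,-0.6,0],"twist":[0,0,0],"jaw":0}
    - {"slide":[0,-0.8,0],"twist":[0,0,0],"jaw":0}
    - {"slide":[0,-0.9,0],"twist":[0,0,0],"jaw":0}
    - {"slide":[0,-0.9,0],"twist":[0,0,0],"jaw":0}
    - {"slide":[0,-0.9,0],"twist":[0,0,0],"jaw":0}

```text
time: 18.92
position: [0.4579, 0.1136, 0.3202]
tcp_rot: [3.141, 0.001, 0.071]
force: [-0.2, 0.1, -1.4]
opening: 0.0178
gripper_force: 87.8
```

```bash
python3 - <<'E'
from h import *
import cups
S=manip.snapshot("scene");T=manip.snapshot("top");st()
mosaic([(S,240,120,100,75),(T,180,190,120,90)],"pics/b2.png")
p,r=pose();print(px("scene",p-[0,0,.182]),px("top",p-[0,0,.182]))
cups.cups([(.457,.117)],S,T)
to((.458,.1165,.186))
E
```

```text
t 19.0167 p [0.4583 0.1129 0.3204] rpy [3.1409 0.0006 0.0692] F [ 0.4245 -0.2001 -1.3554] op 0.01811450847025484 gf 87.83327221870422
[296.4949 161.6045] [214.0211 250.5515]
scene box [273.5 160.5 317.5 204.5] top box [192.5 235.5 236.5 269.5] | scene xy 0.4202060063166132 0.11060307961733448 | top x 0.4407125037489995 y (left,right rim) 0.13787649457016563 0.09601323334822179
[0.458  0.1165 0.186 ] units [ 0.0004 -0.0462  1.6805]
```

View pics/b2.png

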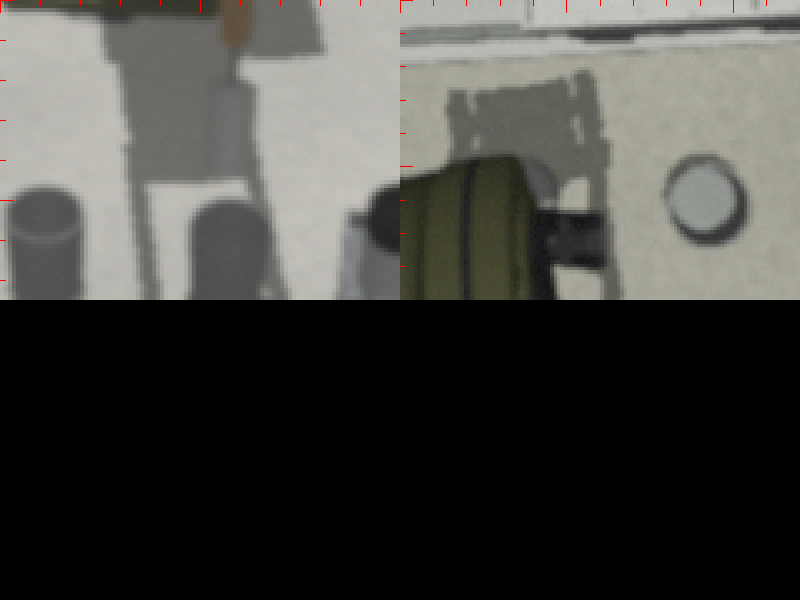

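Emit:
send_rows:
  moves:
    - {"slide":[0,-0.045,0.2],"twist":[0,0,0],"jaw":0}
    - {"slide":[0,-0.045,0.4],"twist":[0,0,0],"jaw":0}
    - {"slide":[0,-0.045,0.6],"twist":[0,0,0],"jaw":0}
    - {"slide":[0,-0.045,0.8],"twist":[0,0,0],"jaw":0}
    - {"slide":[0,-0.045,1],"twist":[0,0,0],"jaw":0}

```text
time: 19.43
position: [0.4584, 0.1161, 0.2401]
tcp_rot: [3.141, -0.0, 0.068]
force: [0.1, -0.3, -1.3]
opening: 0.0182
gripper_force: 87.8
```

Emit:
send_rows:
  moves:
    - {"slide":[0,0,0.15],"twist":[0,0,0],"jaw":0}
    - {"slide":[0,0,0.3],"twist":[0,0,0],"jaw":0}
    - {"slide":[0,0,0.45],"twist":[0,0,0],"jaw":0}
    - {"slide":[0,0,0.55],"twist":[0,0,0],"jaw":0}
    - {"slide":[0,0,0.63],"twist":[0,0,0],"jaw":0}
    - {"slide":[0,0,0.63],"twist":[0,0,0],"jaw":0}
    - {"slide":[0,0,0.63],"twist":[0,0,0],"jaw":0}

```text
time: 20.02
position: [0.4584, 0.1169, 0.1903]
tcp_rot: [3.142, 0.0, 0.069]
force: [-1.0, 0.5, -0.2]
opening: 0.0181
gripper_force: 87.8
```

Creep down to contact.

Emit:
send_rows:
  moves:
    - {"slide":[0,0,0.03],"twist":[0,0,0],"jaw":0}
    - {"slide":[0,0,0.05],"twist":[0,0,0],"jaw":0}
    - {"slide":[0,0,0.05],"twist":[0,0,0],"jaw":0}
    - {"slide":[0,0,0.05],"twist":[0,0,0],"jaw":0}

```text
time: 20.35
position: [0.4583, 0.1174, 0.1866]
tcp_rot: [-3.142, -0.0, 0.07]
force: [0.2, -0.0, -0.8]
opening: 0.0178
gripper_force: 87.8
```

Emit:
send_rows:
  moves:
    - {"slide":[0,0,0.015],"twist":[0,0,0],"jaw":0}
    - {"slide":[0,0,0.015],"twist":[0,0,0],"jaw":0}
    - {"slide":[0,0,0.015],"twist":[0,0,0],"jaw":0}

```text
time: 20.6
position: [0.4588, 0.1175, 0.186]
tcp_rot: [-3.141, -0.002, 0.07]
force: [0.1, 0.2, 5.4]
opening: 0.0182
gripper_force: 88.4
```

Emit:
send_rows:
  moves:
    - {"slide":[0,0,-0.2],"twist":[0,0,0],"jaw":0}
    - {"slide":[0,0,-0.4],"twist":[0,0,0],"jaw":0}
    - {"slide":[0,0,-0.6],"twist":[0,0,0],"jaw":0}
    - {"slide":[0,0,-0.8],"twist":[0,0,0],"jaw":0}
    - {"slide":[0,0,-0.95],"twist":[0,0,0],"jaw":0}
    - {"slide":[0,0,-0.95],"twist":[0,0,0],"jaw":0}
    - {"slide":[0,0,-0.95],"twist":[0,0,0],"jaw":0}

```text
time: 21.18
position: [0.4585, 0.1174, 0.2614]
tcp_rot: [-3.141, -0.001, 0.07]
force: [1.1, -0.2, -2.5]
opening: 0.0182
gripper_force: 88.0
```

Emit:
send_rows:
  moves:
    - {"slide":[0,0,0.2],"twist":[0,0,0],"jaw":0}
    - {"slide":[0,0,0.4],"twist":[0,0,0],"jaw":0}
    - {"slide":[0,0,0.6],"twist":[0,0,0],"jaw":0}
    - {"slide":[0,0,0.75],"twist":[0,0,0],"jaw":0}
    - {"slide":[0,0,0.88],"twist":[0,0,0],"jaw":0}
    - {"slide":[0,0,0.93],"twist":[0,0,0],"jaw":0}
    - {"slide":[0,0,0.95],"twist":[0,0,0],"jaw":0}
    - {"slide":[0,0,0.955],"twist":[0,0,0],"jaw":0}
    - {"slide":[0,0,0.955],"twist":[0,0,0],"jaw":0}
    - {"slide":[0,0,0.955],"twist":[0,0,0],"jaw":0}

```text
time: 22.02
position: [0.4579, 0.1172, 0.186]
tcp_rot: [3.141, 0.0, 0.07]
force: [-4.1, -1.0, 16.9]
opening: 0.0179
gripper_force: 89.9
```

Emit:
send_rows:
  moves:
    - {"slide":[0,0,-0.2],"twist":[0,0,0],"jaw":0}
    - {"slide":[0,0,-0.5],"twist":[0,0,0],"jaw":0}
    - {"slide":[0,0,-0.75],"twist":[0,0,0],"jaw":0}
    - {"slide":[0,0,-0.95],"twist":[0,0,0],"jaw":0}

```text
time: 22.35
position: [0.458, 0.1173, 0.2611]
tcp_rot: [3.142, 0.001, 0.07]
force: [-0.2, -0.5, -0.7]
opening: 0.018
gripper_force: 88.1
```

Emit:
send_rows:
  moves:
    - {"slide":[0,0,-0.25],"twist":[0,0,0],"jaw":0}
    - {"slide":[0,0,-0.5],"twist":[0,0,0],"jaw":0}
    - {"slide":[0,0,-0.7],"twist":[0,0,0],"jaw":0}
    - {"slide":[0,0,-0.7],"twist":[0,0,0],"jaw":0}

```text
time: 22.68
position: [0.4598, 0.1176, 0.319]
tcp_rot: [-3.141, -0.005, 0.07]
force: [0.5, -0.1, -0.8]
opening: 0.0182
gripper_force: 88.0
```

Emit:
send_rows:
  moves:
    - {"slide":[-0.02,0.3,0],"twist":[0,0,0],"jaw":0}
    - {"slide":[-0.05,0.6,0],"twist":[0,0,0],"jaw":0}
    - {"slide":[-0.07,0.85,0],"twist":[0,0,0],"jaw":0}

```text
time: 22.93
position: [0.4563, 0.0482, 0.3148]
tcp_rot: [3.141, 0.003, 0.071]
force: [0.0, -0.8, -0.6]
opening: 0.0183
gripper_force: 87.9
```

Emit:
send_rows:
  moves:
    - {"slide":[-0.02,0.3,0],"twist":[0,0,0],"jaw":0}
    - {"slide":[-0.05,0.6,0],"twist":[0,0,0],"jaw":0}
    - {"slide":[-0.07,0.85,0],"twist":[0,0,0],"jaw":0}
    - {"slide":[-0.07,0.85,0],"twist":[0,0,0],"jaw":0}
    - {"slide":[-0.07,0.85,0],"twist":[0,0,0],"jaw":0}

```text
time: 23.35
position: [0.4557, -0.0197, 0.3149]
tcp_rot: [-3.141, 0.003, 0.067]
force: [-0.5, -0.6, -0.8]
opening: 0.018
gripper_force: 88.0
```

```bash
python3 - <<'E'
from h import *
import cups
S=manip.snapshot("scene");T=manip.snapshot("top");st()
mosaic([(S,200,120,120,90),(T,180,190,120,90)],"pics/b3.png")
p,r=pose();print(px("scene",p-[0,0,.182]),px("top",p-[0,0,.182]))
cups.cups([(.457,.117)],S,T)
to((.456,-.0197,.186))
E
```

```text
t 23.45 p [ 0.456  -0.0186  0.3155] rpy [-3.1405  0.002   0.0696] F [-0.4723  0.1041 -0.9113] op 0.01809220424019507 gf 88.03269982337952
[251.0986 159.8706] [273.3047 251.906 ]
scene box [286.5 169.5 306.5 204.5] top box [201.5 233.5 227.5 262.5] | scene xy 0.4603275955515672 0.11497440946290019 | top x 0.4569498640977159 y (left,right rim) 0.11701030925636771 0.11755735530206585
[ 0.456  -0.0197  0.186 ] units [0.0025 0.0153 1.6191]
```

View pics/b3.png

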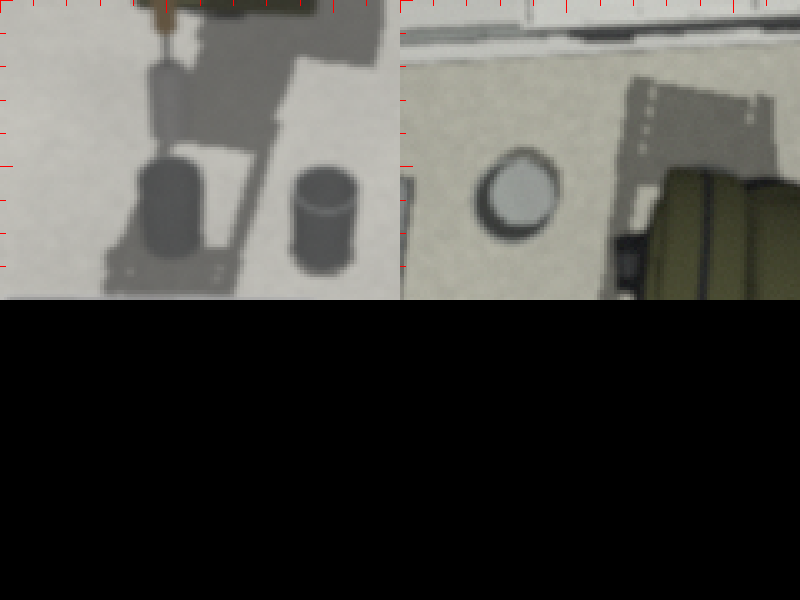

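Emit:
send_rows:
  moves:
    - {"slide":[0,0.01,0.2],"twist":[0,0,0],"jaw":0}
    - {"slide":[0,0.01,0.4],"twist":[0,0,0],"jaw":0}
    - {"slide":[0,0.01,0.6],"twist":[0,0,0],"jaw":0}
    - {"slide":[0,0.01,0.8],"twist":[0,0,0],"jaw":0}
    - {"slide":[0,0.01,1],"twist":[0,0,0],"jaw":0}

```text
time: 23.87
position: [0.4564, -0.0187, 0.2357]
tcp_rot: [-3.141, 0.0, 0.071]
force: [0.8, 0.6, -0.4]
opening: 0.0182
gripper_force: 88.0
```

Emit:
send_rows:
  moves:
    - {"slide":[0,0,0.2],"twist":[0,0,0],"jaw":0}
    - {"slide":[0,0,0.4],"twist":[0,0,0],"jaw":0}
    - {"slide":[0,0,0.52],"twist":[0,0,0],"jaw":0}
    - {"slide":[0,0,0.56],"twist":[0,0,0],"jaw":0}
    - {"slide":[0,0,0.59],"twist":[0,0,0],"jaw":0}
    - {"slide":[0,0,0.61],"twist":[0,0,0],"jaw":0}
    - {"slide":[0,0,0.61],"twist":[0,0,0],"jaw":0}
    - {"slide":[0,0,0.61],"twist":[0,0,0],"jaw":0}

```text
time: 24.53
position: [0.4572, -0.0199, 0.1886]
tcp_rot: [3.141, -0.001, 0.07]
force: [-0.3, -0.5, -0.2]
opening: 0.0183
gripper_force: 88.0
```

Emit:
send_rows:
  moves:
    - {"slide":[0,0,0.02],"twist":[0,0,0],"jaw":0}
    - {"slide":[0,0,0.035],"twist":[0,0,0],"jaw":0}
    - {"slide":[0,0,0.04],"twist":[0,0,0],"jaw":0}
    - {"slide":[0,0,0.04],"twist":[0,0,0],"jaw":0}

```text
time: 24.87
position: [0.4575, -0.02, 0.186]
tcp_rot: [3.141, -0.002, 0.07]
force: [-1.6, 0.3, 6.7]
opening: 0.0177
gripper_force: 89.1
```

Emit:
send_rows:
  moves:
    - {"slide":[0,0,-0.2],"twist":[0,0,0],"jaw":0}
    - {"slide":[0,0,-0.4],"twist":[0,0,0],"jaw":0}
    - {"slide":[0,0,-0.6],"twist":[0,0,0],"jaw":0}
    - {"slide":[0,0,-0.8],"twist":[0,0,0],"jaw":0}
    - {"slide":[0,0,-0.95],"twist":[0,0,0],"jaw":0}
    - {"slide":[0,0,-0.95],"twist":[0,0,0],"jaw":0}
    - {"slide":[0,0,-0.95],"twist":[0,0,0],"jaw":0}

```text
time: 25.45
position: [0.457, -0.0201, 0.2612]
tcp_rot: [3.141, -0.002, 0.07]
force: [0.3, 0.4, -1.7]
opening: 0.0184
gripper_force: 88.6
```

Emit:
send_rows:
  moves:
    - {"slide":[0,0,0.2],"twist":[0,0,0],"jaw":0}
    - {"slide":[0,0,0.4],"twist":[0,0,0],"jaw":0}
    - {"slide":[0,0,0.6],"twist":[0,0,0],"jaw":0}
    - {"slide":[0,0,0.75],"twist":[0,0,0],"jaw":0}
    - {"slide":[0,0,0.88],"twist":[0,0,0],"jaw":0}
    - {"slide":[0,0,0.93],"twist":[0,0,0],"jaw":0}
    - {"slide":[0,0,0.95],"twist":[0,0,0],"jaw":0}
    - {"slide":[0,0,0.95],"twist":[0,0,0],"jaw":0}
    - {"slide":[0,0,0.95],"twist":[0,0,0],"jaw":0}

```text
time: 26.2
position: [0.4564, -0.0198, 0.186]
tcp_rot: [-3.141, 0.0, 0.07]
force: [-2.4, 0.8, 16.4]
opening: 0.0181
gripper_force: 90.5
```

Emit:
send_rows:
  moves:
    - {"slide":[0,0,-0.2],"twist":[0,0,0],"jaw":0}
    - {"slide":[0,0,-0.5],"twist":[0,0,0],"jaw":0}
    - {"slide":[0,0,-0.75],"twist":[0,0,0],"jaw":0}
    - {"slide":[0,0,-0.95],"twist":[0,0,0],"jaw":0}

```text
time: 26.53
position: [0.4564, -0.02, 0.2612]
tcp_rot: [-3.142, 0.0, 0.07]
force: [0.3, 0.3, -1.4]
opening: 0.0182
gripper_force: 88.2
```

Emit:
send_rows:
  moves:
    - {"slide":[0,0,-0.25],"twist":[0,0,0],"jaw":0}
    - {"slide":[0,0,-0.5],"twist":[0,0,0],"jaw":0}
    - {"slide":[0,0,-0.75],"twist":[0,0,0],"jaw":0}
    - {"slide":[0,0,-0.75],"twist":[0,0,0],"jaw":0}
    - {"slide":[0,0,-0.75],"twist":[0,0,0],"jaw":0}

```text
time: 26.95
position: [0.4568, -0.02, 0.3207]
tcp_rot: [3.141, -0.001, 0.07]
force: [-0.7, 0.3, -1.2]
opening: 0.0183
gripper_force: 88.2
```

Emit:
send_rows:
  moves:
    - {"slide":[0,0.25,0],"twist":[0,0,0],"jaw":0}
    - {"slide":[0.03,0.6,0],"twist":[0,0,0],"jaw":0}
    - {"slide":[0.05,0.94,0],"twist":[0,0,0],"jaw":0}

```text
time: 27.2
position: [0.4647, -0.0947, 0.3185]
tcp_rot: [-3.14, 0.003, 0.072]
force: [1.6, 0.1, -1.1]
opening: 0.0182
gripper_force: 88.3
```

Emit:
send_rows:
  moves:
    - {"slide":[0,0.3,0],"twist":[0,0,0],"jaw":0}
    - {"slide":[0.03,0.6,0],"twist":[0,0,0],"jaw":0}
    - {"slide":[0.05,0.94,0],"twist":[0,0,0],"jaw":0}

```text
time: 27.45
position: [0.4739, -0.1697, 0.3182]
tcp_rot: [-3.139, 0.004, 0.07]
force: [1.1, 0.2, -0.9]
opening: 0.0183
gripper_force: 88.3
```

Emit:
send_rows:
  moves:
    - {"slide":[0,0.3,0],"twist":[0,0,0],"jaw":0}
    - {"slide":[0.03,0.6,0],"twist":[0,0,0],"jaw":0}
    - {"slide":[0.05,0.94,0],"twist":[0,0,0],"jaw":0}

```text
time: 27.7
position: [0.4832, -0.2444, 0.3181]
tcp_rot: [-3.139, 0.004, 0.07]
force: [-0.1, 0.0, -0.0]
opening: 0.0184
gripper_force: 88.3
```

Emit:
send_rows:
  moves:
    - {"slide":[0,0.3,0],"twist":[0,0,0],"jaw":0}
    - {"slide":[0.03,0.6,0],"twist":[0,0,0],"jaw":0}
    - {"slide":[0.05,0.94,0],"twist":[0,0,0],"jaw":0}

```text
time: 27.95
position: [0.4926, -0.3191, 0.3179]
tcp_rot: [-3.138, 0.003, 0.07]
force: [0.4, 0.7, -1.2]
opening: 0.018
gripper_force: 88.3
```

Emit:
send_rows:
  moves:
    - {"slide":[0,0.3,0],"twist":[0,0,0],"jaw":0}
    - {"slide":[0.03,0.6,0],"twist":[0,0,0],"jaw":0}
    - {"slide":[0.05,0.85,0],"twist":[0,0,0],"jaw":0}
    - {"slide":[0.05,0.93,0],"twist":[0,0,0],"jaw":0}
    - {"slide":[0.05,0.93,0],"twist":[0,0,0],"jaw":0}
    - {"slide":[0.05,0.93,0],"twist":[0,0,0],"jaw":0}

```text
time: 28.45
position: [0.502, -0.3919, 0.3188]
tcp_rot: [-3.138, 0.002, 0.069]
force: [0.7, -0.1, -1.4]
opening: 0.0183
gripper_force: 88.1
```

```bash
python3 - <<'E'
from h import *
import cups
S=manip.snapshot("scene");T=manip.snapshot("top");st()
mosaic([(S,90,100,100,75),(T,360,180,120,90),(S,225,150,120,90),(T,180,200,120,90)],"pics/b4.png")
cups.cups([(.457,.117),(.456,-.0195)],S,T)
to((.5035,-.393,.194))
E
```

```text
t 28.55 p [ 0.5023 -0.3913  0.3199] rpy [-3.1396  0.0012  0.0705] F [-1.1202  0.418  -1.5264] op 0.017545445290313558 gf 88.14516305923462
scene box [278.5 170.5 298.5 204.5] top box [211.5 231.5 236.5 258.5] | scene xy 0.46664149893959384 0.09110609159855998 | top x 0.4664162661821144 y (left,right rim) 0.09359434772620316 0.09633112918695183
scene box [228.5 157.5 267.5 201.5] top box [258.5 235.5 284.5 263.5] | scene xy 0.4181486008969124 -0.03720108281456293 | top x 0.45550759469926294 y (left,right rim) -0.018211874747405127 -0.018408696903723792
[ 0.5035 -0.393   0.194 ] units [0.0152 0.0254 1.5741]
```

View pics/b4.png

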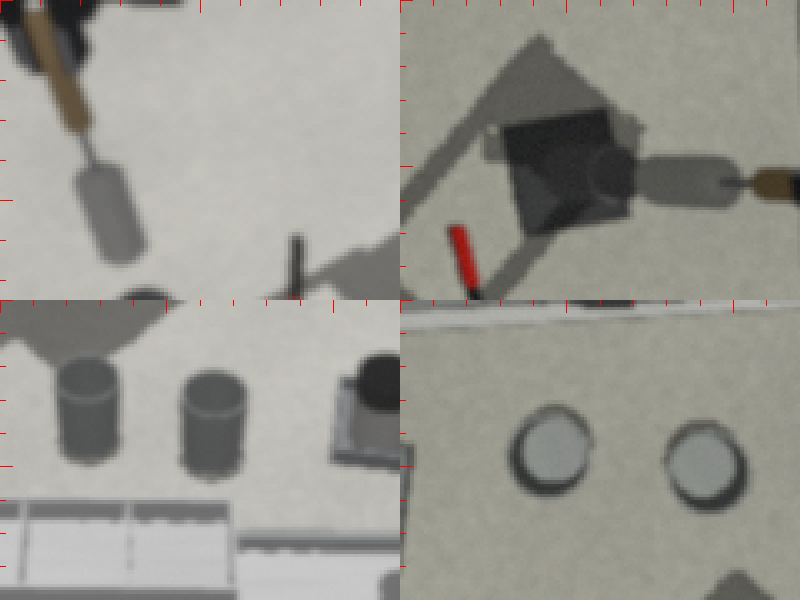

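Emit:
send_rows:
  moves:
    - {"slide":[0.015,0.02,0.15],"twist":[0,0,0],"jaw":0}
    - {"slide":[0.015,0.02,0.3],"twist":[0,0,0],"jaw":0}
    - {"slide":[0.015,0.02,0.45],"twist":[0,0,0],"jaw":0}
    - {"slide":[0.015,0.02,0.6],"twist":[0,0,0],"jaw":0}
    - {"slide":[0.015,0.02,0.75],"twist":[0,0,0],"jaw":0}
    - {"slide":[0.015,0.02,0.75],"twist":[0,0,0],"jaw":0}

```text
time: 29.05
position: [0.5027, -0.392, 0.2574]
tcp_rot: [-3.137, 0.004, 0.071]
force: [-0.4, 0.6, -1.7]
opening: 0.018
gripper_force: 88.1
```

Emit:
send_rows:
  moves:
    - {"slide":[0,0,0.15],"twist":[0,0,0],"jaw":0}
    - {"slide":[0,0,0.3],"twist":[0,0,0],"jaw":0}
    - {"slide":[0,0,0.45],"twist":[0,0,0],"jaw":0}
    - {"slide":[0,0,0.6],"twist":[0,0,0],"jaw":0}
    - {"slide":[0,0,0.7],"twist":[0,0,0],"jaw":0}
    - {"slide":[0,0,0.76],"twist":[0,0,0],"jaw":0}
    - {"slide":[0,0,0.76],"twist":[0,0,0],"jaw":0}
    - {"slide":[0,0,0.76],"twist":[0,0,0],"jaw":0}

```text
time: 29.72
position: [0.5042, -0.3943, 0.2002]
tcp_rot: [3.141, -0.0, 0.07]
force: [0.4, -0.5, -0.5]
opening: 0.0179
gripper_force: 88.1
```

Emit:
send_rows:
  moves:
    - {"slide":[0,0,0.03],"twist":[0,0,0],"jaw":0}
    - {"slide":[0,0,0.06],"twist":[0,0,0],"jaw":0}
    - {"slide":[0,0,0.075],"twist":[0,0,0],"jaw":0}
    - {"slide":[0,0,0.075],"twist":[0,0,0],"jaw":0}
    - {"slide":[0,0,0.075],"twist":[0,0,0],"jaw":0}

```text
time: 30.13
position: [0.5041, -0.3945, 0.1941]
tcp_rot: [3.141, -0.0, 0.07]
force: [-0.7, -0.1, -1.4]
opening: 0.0183
gripper_force: 88.6
```

Emit:
send_rows:
  moves:
    - {"slide":[0,0,0.012],"twist":[0,0,0],"jaw":0}
    - {"slide":[0,0,0.012],"twist":[0,0,0],"jaw":0.3}
    - {"slide":[0,0,0.012],"twist":[0,0,0],"jaw":0.7}
    - {"slide":[0,0,0.012],"twist":[0,0,0],"jaw":0.7}
    - {"slide":[0,0,0.012],"twist":[0,0,0],"jaw":0.7}
    - {"slide":[0,0,-0.2],"twist":[0,0,0],"jaw":0.7}
    - {"slide":[0,0,-0.6],"twist":[0,0,0],"jaw":0.7}
    - {"slide":[0,0,-0.95],"twist":[0,0,0],"jaw":0.7}
    - {"slide":[0,0,-0.95],"twist":[0,0,0],"jaw":0.7}

```text
time: 30.88
position: [0.5066, -0.3966, 0.2764]
tcp_rot: [3.134, -0.008, 0.07]
force: [0.4, -0.7, 1.5]
opening: 0.06
gripper_force: 0.0
```

Emit:
send_rows:
  moves:
    - {"slide":[-0.05,-0.3,0],"twist":[0,0,0],"jaw":1}
    - {"slide":[-0.05,-0.65,0],"twist":[0,0,0],"jaw":1}
    - {"slide":[-0.05,-1,0],"twist":[0,0,0],"jaw":1}

```text
time: 31.13
position: [0.494, -0.3145, 0.2696]
tcp_rot: [-3.142, 0.0, 0.068]
force: [1.2, -0.0, 0.3]
opening: 0.0857
gripper_force: 0.0
```

Emit:
send_rows:
  moves:
    - {"slide":[-0.05,-0.3,0],"twist":[0,0,0],"jaw":1}
    - {"slide":[-0.05,-0.65,0],"twist":[0,0,0],"jaw":1}
    - {"slide":[-0.05,-1,0],"twist":[0,0,0],"jaw":1}
    - {"slide":[-0.05,-1,0],"twist":[0,0,0],"jaw":1}

```text
time: 31.47
position: [0.4833, -0.2304, 0.2696]
tcp_rot: [-3.138, 0.001, 0.073]
force: [0.1, 0.1, -0.2]
opening: 0.0855
gripper_force: 0.0
```

```bash
python3 look.py 5; python3 cups.py 5; python3 - <<'E'
from h import *
to((.4565,-.0195,.2))
E
```

```text
t 31.5667 p [ 0.4847 -0.2344  0.2699] rpy [ 3.1411 -0.      0.0718] F [0.0686 0.3681 0.5727] op 0.08519995294469582 gf 0.0
scene box [278.5 170.5 298.5 204.5] top box [211.5 231.5 236.5 258.5] | scene xy 0.46664149893959384 0.09110609159855998 | top x 0.4664162661821144 y (left,right rim) 0.09359434772620316 0.09633112918695183
scene box [228.5 156.5 260.5 200.5] top box [258.5 235.5 284.5 263.5] | scene xy 0.41437931759599367 -0.048625816365220245 | top x 0.45550759469926294 y (left,right rim) -0.018211874747405127 -0.018408696903723792
[ 0.4565 -0.0195  0.2   ] units [-0.1594 -2.7055  0.8728]
```

View pics/l5.png

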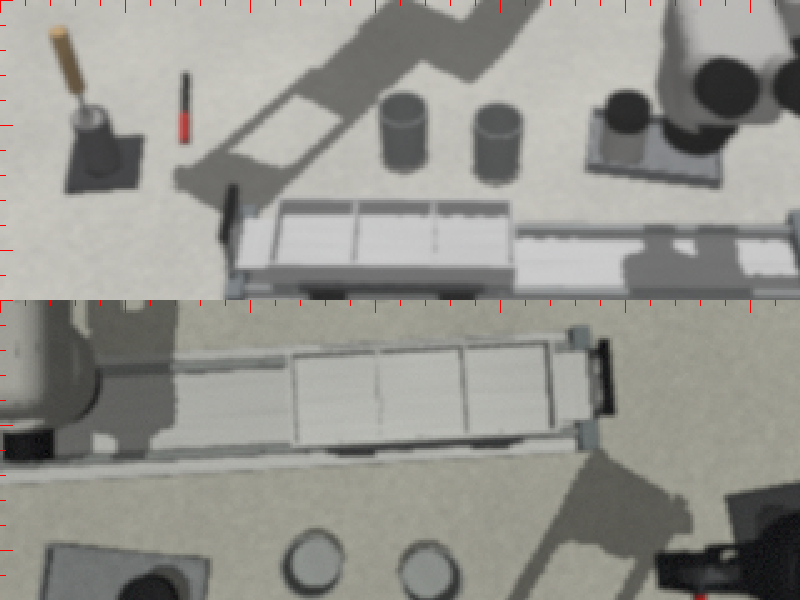

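Emit:
send_rows:
  moves:
    - {"slide":[-0.02,-0.3,0],"twist":[0,0,0],"jaw":1}
    - {"slide":[-0.03,-0.6,0],"twist":[0,0,0],"jaw":1}
    - {"slide":[-0.05,-0.9,0],"twist":[0,0,0],"jaw":1}

```text
time: 31.82
position: [0.4764, -0.1645, 0.2697]
tcp_rot: [3.141, -0.0, 0.068]
force: [-0.7, -0.0, 1.4]
opening: 0.0856
gripper_force: 0.0
```

Emit:
send_rows:
  moves:
    - {"slide":[-0.02,-0.3,0],"twist":[0,0,0],"jaw":1}
    - {"slide":[-0.03,-0.6,0],"twist":[0,0,0],"jaw":1}
    - {"slide":[-0.05,-0.9,0.3],"twist":[0,0,0],"jaw":1}

```text
time: 32.07
position: [0.4708, -0.0935, 0.2495]
tcp_rot: [3.137, -0.01, 0.068]
force: [1.3, -0.2, 0.4]
opening: 0.085
gripper_force: 0.0
```

Emit:
send_rows:
  moves:
    - {"slide":[-0.02,-0.3,0],"twist":[0,0,0],"jaw":1}
    - {"slide":[-0.03,-0.6,0.2],"twist":[0,0,0],"jaw":1}
    - {"slide":[-0.05,-0.9,0.4],"twist":[0,0,0],"jaw":1}
    - {"slide":[-0.05,-0.9,0.4],"twist":[0,0,0],"jaw":1}
    - {"slide":[-0.05,-0.9,0.4],"twist":[0,0,0],"jaw":1}

```text
time: 32.48
position: [0.4576, -0.0206, 0.213]
tcp_rot: [3.141, 0.002, 0.071]
force: [-0.6, 0.1, 0.9]
opening: 0.0854
gripper_force: 0.0
```

Emit:
send_rows:
  moves:
    - {"slide":[0,0,0.3],"twist":[0,0,0],"jaw":1}
    - {"slide":[0,0,0.65],"twist":[0,0,0],"jaw":1}
    - {"slide":[0,0,0.97],"twist":[0,0,0],"jaw":1}
  squeeze: 70

```text
time: 32.73
position: [0.4602, -0.0225, 0.1366]
tcp_rot: [3.14, -0.005, 0.069]
force: [-0.1, 0.0, -0.3]
opening: 0.0854
gripper_force: 0.0
```

Emit:
send_rows:
  moves:
    - {"slide":[0,0,0.3],"twist":[0,0,0],"jaw":1}
    - {"slide":[0,0,0.65],"twist":[0,0,0],"jaw":1}
    - {"slide":[0,0,0.97],"twist":[0,0,0],"jaw":1}
    - {"slide":[0,0,0.97],"twist":[0,0,0],"jaw":0.8}
    - {"slide":[0,0,0.97],"twist":[0,0,0],"jaw":0.6}
    - {"slide":[0,0,0.97],"twist":[0,0,0],"jaw":0.4}
    - {"slide":[0,0,0.97],"twist":[0,0,0],"jaw":0.4}
    - {"slide":[0,0,0.97],"twist":[0,0,0],"jaw":0.4}
    - {"slide":[0,0,0.97],"twist":[0,0,0],"jaw":0.4}

```text
time: 33.48
position: [0.4588, -0.0209, 0.0599]
tcp_rot: [3.141, -0.003, 0.07]
force: [0.8, 1.0, -1.0]
opening: 0.0604
gripper_force: 75.7
```

Emit:
send_rows:
  moves:
    - {"slide":[0,0,-0.15],"twist":[0,0,0],"jaw":0.4}
    - {"slide":[0,0,-0.4],"twist":[0,0,0],"jaw":0.4}
    - {"slide":[0,0,-0.7],"twist":[0,0,0],"jaw":0.4}
    - {"slide":[0,0,-1],"twist":[0,0,0],"jaw":0.4}

```text
time: 33.82
position: [0.4574, -0.0206, 0.1399]
tcp_rot: [3.142, 0.0, 0.07]
force: [0.1, -0.2, -1.6]
opening: 0.0605
gripper_force: 76.0
```

Emit:
send_rows:
  moves:
    - {"slide":[0.05,0.05,-0.3],"twist":[0,0,0],"jaw":0.4}
    - {"slide":[0.3,0.15,-0.5],"twist":[0,0,0],"jaw":0.4}
    - {"slide":[0.5,0.25,-0.5],"twist":[0,0,0],"jaw":0.4}
    - {"slide":[0.73,0.37,-0.5],"twist":[0,0,0],"jaw":0.4}

```text
time: 34.15
position: [0.5194, -0.0462, 0.1814]
tcp_rot: [3.14, -0.005, 0.071]
force: [-0.6, -0.5, -1.7]
opening: 0.0608
gripper_force: 76.0
```

Emit:
send_rows:
  moves:
    - {"slide":[0.25,0.12,0],"twist":[0,0,0],"jaw":0.4}
    - {"slide":[0.5,0.25,0],"twist":[0,0,0],"jaw":0.4}
    - {"slide":[0.73,0.38,0],"twist":[0,0,0],"jaw":0.4}

```text
time: 34.4
position: [0.5796, -0.0727, 0.1796]
tcp_rot: [3.141, -0.001, 0.07]
force: [0.6, 0.1, -0.8]
opening: 0.0606
gripper_force: 76.0
```

Emit:
send_rows:
  moves:
    - {"slide":[0.25,0.12,0],"twist":[0,0,0],"jaw":0.4}
    - {"slide":[0.5,0.25,0],"twist":[0,0,0],"jaw":0.4}
    - {"slide":[0.73,0.38,0],"twist":[0,0,0],"jaw":0.4}
    - {"slide":[0.73,0.38,0],"twist":[0,0,0],"jaw":0.4}
    - {"slide":[0.73,0.38,0],"twist":[0,0,0],"jaw":0.4}
    - {"slide":[0.73,0.38,0],"twist":[0,0,0],"jaw":0.4}

```text
time: 34.9
position: [0.638, -0.0983, 0.1787]
tcp_rot: [-3.141, 0.001, 0.07]
force: [-1.0, 0.5, -0.9]
opening: 0.0605
gripper_force: 76.0
```

Emit:
send_rows:
  moves:
    - {"slide":[0.02,0,0.25],"twist":[0,0,0],"jaw":0.4}
    - {"slide":[0.02,0,0.5],"twist":[0,0,0],"jaw":0.4}
    - {"slide":[0.02,0,0.7],"twist":[0,0,0],"jaw":0.4}
    - {"slide":[0.02,0,0.82],"twist":[0,0,0],"jaw":0.4}
    - {"slide":[0.02,0,0.88],"twist":[0,0,0],"jaw":0.4}
    - {"slide":[0.02,0,0.9],"twist":[0,0,0],"jaw":0.4}
    - {"slide":[0.02,0,0.9],"twist":[0,0,0],"jaw":0.4}
    - {"slide":[0.02,0,0.9],"twist":[0,0,0],"jaw":0.4}

```text
time: 35.57
position: [0.6411, -0.0986, 0.1078]
tcp_rot: [3.141, -0.002, 0.07]
force: [-0.1, -0.3, -1.5]
opening: 0.0605
gripper_force: 76.0
```

Emit:
send_rows:
  moves:
    - {"slide":[0,0,0.015],"twist":[0,0,0],"jaw":0.4}
    - {"slide":[0,0,0.025],"twist":[0,0,0],"jaw":0.4}
    - {"slide":[0,0,0.025],"twist":[0,0,0],"jaw":0.4}
    - {"slide":[0,0,0.025],"twist":[0,0,0],"jaw":0.4}

```text
time: 35.9
position: [0.6407, -0.0985, 0.105]
tcp_rot: [3.141, -0.0, 0.07]
force: [0.1, -0.1, -0.7]
opening: 0.0606
gripper_force: 76.0
```

Emit:
send_rows:
  moves:
    - {"slide":[0,0,0.01],"twist":[0,0,0],"jaw":0.4}
    - {"slide":[0,0,0.02],"twist":[0,0,0],"jaw":0.4}
    - {"slide":[0,0,0.02],"twist":[0,0,0],"jaw":0.4}
    - {"slide":[0,0,0.02],"twist":[0,0,0],"jaw":0.4}

```text
time: 36.23
position: [0.641, -0.0985, 0.1049]
tcp_rot: [3.141, -0.002, 0.07]
force: [-1.4, 1.1, 7.3]
opening: 0.0604
gripper_force: 76.5
```

Emit:
send_rows:
  moves:
    - {"slide":[0,0,0],"twist":[0,0,0],"jaw":0.6}
    - {"slide":[0,0,0],"twist":[0,0,0],"jaw":0.8}
    - {"slide":[0,0,0],"twist":[0,0,0],"jaw":0.95}
    - {"slide":[0,0,0],"twist":[0,0,0],"jaw":0.95}
    - {"slide":[0,0,0],"twist":[0,0,0],"jaw":0.95}
    - {"slide":[0,0,-0.2],"twist":[0,0,0],"jaw":0.95}
    - {"slide":[0,0,-0.6],"twist":[0,0,0],"jaw":1}
    - {"slide":[0,0,-1],"twist":[0,0,0],"jaw":1}

```text
time: 36.9
position: [0.6391, -0.0983, 0.1819]
tcp_rot: [-3.14, 0.005, 0.07]
force: [1.5, -1.2, -0.1]
opening: 0.0856
gripper_force: 0.0
```

Emit:
send_rows:
  moves:
    - {"slide":[-0.1,-0.1,-0.3],"twist":[0,0,0],"jaw":1}
    - {"slide":[-0.4,-0.45,-0.4],"twist":[0,0,0],"jaw":1}
    - {"slide":[-0.67,-0.85,-0.4],"twist":[0,0,0],"jaw":1}

```text
time: 37.15
position: [0.5845, -0.0356, 0.218]
tcp_rot: [3.14, -0.007, 0.067]
force: [0.6, 0.8, 0.4]
opening: 0.0853
gripper_force: 0.0
```

Emit:
send_rows:
  moves:
    - {"slide":[-0.2,-0.3,0],"twist":[0,0,0],"jaw":1}
    - {"slide":[-0.4,-0.6,0],"twist":[0,0,0],"jaw":1}
    - {"slide":[-0.67,-0.85,0],"twist":[0,0,0],"jaw":1}

```text
time: 37.4
position: [0.5239, 0.0311, 0.2152]
tcp_rot: [-3.141, -0.001, 0.07]
force: [1.2, -0.1, -0.5]
opening: 0.0854
gripper_force: 0.0
```

Emit:
send_rows:
  moves:
    - {"slide":[-0.2,-0.3,0],"twist":[0,0,0],"jaw":1}
    - {"slide":[-0.4,-0.6,0],"twist":[0,0,0],"jaw":1}
    - {"slide":[-0.66,-0.86,0],"twist":[0,0,0],"jaw":1}
    - {"slide":[-0.66,-0.86,0],"twist":[0,0,0],"jaw":1}
    - {"slide":[-0.66,-0.86,0],"twist":[0,0,0],"jaw":1}

```text
time: 37.82
position: [0.4654, 0.0954, 0.2151]
tcp_rot: [3.141, 0.0, 0.072]
force: [1.3, -0.0, 0.4]
opening: 0.0854
gripper_force: 0.0
```

```bash
python3 look.py 6; python3 - <<'E'
from h import *
import cups
cups.cups([(.467,.0945)],np.load("pics/scene6.npy"),np.load("pics/top6.npy"))
to((.467,.0945,.058))
E
```

```text
t 37.9167 p [0.4675 0.0944 0.2153] rpy [ 3.1412 -0.0013  0.0702] F [ 0.1917 -0.2767  0.4487] op 0.08560338944645556 gf 0.0
scene box [265.5 161.5 309.5 205.5] top box [202.5 226.5 246.5 265.5] | scene xy 0.42674846622734675 0.08621634347119544 | top x 0.45013166210967426 y (left,right rim) 0.11478438410402006 0.07249940385962839
[0.467  0.0945 0.058 ] units [-0.0086 -0.002   1.9665]
```

View pics/l6.png

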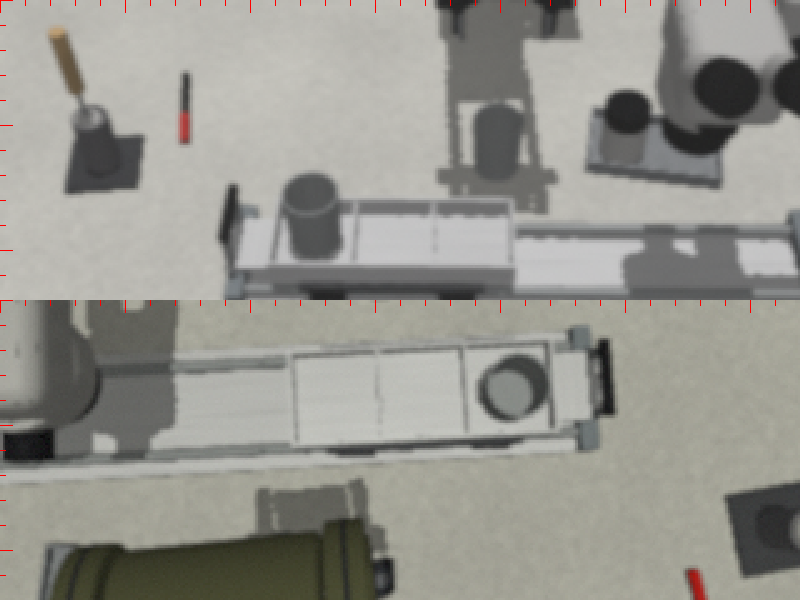

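Emit:
send_rows:
  moves:
    - {"slide":[0,0,0.3],"twist":[0,0,0],"jaw":1}
    - {"slide":[0,0,0.65],"twist":[0,0,0],"jaw":1}
    - {"slide":[0,0,0.97],"twist":[0,0,0],"jaw":1}

```text
time: 38.17
position: [0.4687, 0.0938, 0.1371]
tcp_rot: [3.141, -0.003, 0.068]
force: [-0.7, 0.8, -0.7]
opening: 0.0853
gripper_force: 0.0
```

Emit:
send_rows:
  moves:
    - {"slide":[0,0,0.3],"twist":[0,0,0],"jaw":1}
    - {"slide":[0,0,0.65],"twist":[0,0,0],"jaw":1}
    - {"slide":[0,0,0.97],"twist":[0,0,0],"jaw":1}
    - {"slide":[0,0,0.97],"twist":[0,0,0],"jaw":0.8}
    - {"slide":[0,0,0.97],"twist":[0,0,0],"jaw":0.6}
    - {"slide":[0,0,0.97],"twist":[0,0,0],"jaw":0.4}
    - {"slide":[0,0,0.97],"twist":[0,0,0],"jaw":0.4}
    - {"slide":[0,0,0.97],"twist":[0,0,0],"jaw":0.4}
    - {"slide":[0,0,0.97],"twist":[0,0,0],"jaw":0.4}

```text
time: 38.92
position: [0.4676, 0.0947, 0.0611]
tcp_rot: [-3.142, -0.003, 0.07]
force: [0.5, -0.1, -1.6]
opening: 0.0588
gripper_force: 75.1
```

Emit:
send_rows:
  moves:
    - {"slide":[0,0,-0.15],"twist":[0,0,0],"jaw":0.4}
    - {"slide":[0,0,-0.4],"twist":[0,0,0],"jaw":0.4}
    - {"slide":[0,0,-0.7],"twist":[0,0,0],"jaw":0.4}
    - {"slide":[0,0,-1],"twist":[0,0,0],"jaw":0.4}

```text
time: 39.25
position: [0.4661, 0.0946, 0.1411]
tcp_rot: [3.142, 0.0, 0.07]
force: [0.3, -0.0, -1.3]
opening: 0.0589
gripper_force: 75.5
```

Emit:
send_rows:
  moves:
    - {"slide":[0,0,-0.2],"twist":[0,0,0],"jaw":0.4}
    - {"slide":[0,0,-0.4],"twist":[0,0,0],"jaw":0.4}
    - {"slide":[0,0,-0.4],"twist":[0,0,0],"jaw":0.4}
    - {"slide":[0,0,-0.4],"twist":[0,0,0],"jaw":0.4}

```text
time: 39.58
position: [0.4673, 0.0948, 0.1731]
tcp_rot: [-3.141, -0.004, 0.07]
force: [0.0, -0.4, -1.3]
opening: 0.0587
gripper_force: 75.6
```

Emit:
send_rows:
  moves:
    - {"slide":[0.15,0.05,0],"twist":[0,0,0],"jaw":0.4}
    - {"slide":[0.4,0.1,0],"twist":[0,0,0],"jaw":0.4}
    - {"slide":[0.7,0.15,0],"twist":[0,0,0],"jaw":0.4}
    - {"slide":[0.98,0.2,0],"twist":[0,0,0],"jaw":0.4}

```text
time: 39.92
position: [0.5469, 0.0837, 0.1704]
tcp_rot: [3.141, 0.002, 0.07]
force: [0.1, 0.0, -1.5]
opening: 0.059
gripper_force: 75.6
```

Emit:
send_rows:
  moves:
    - {"slide":[0.25,0.05,0],"twist":[0,0,0],"jaw":0.4}
    - {"slide":[0.5,0.1,0],"twist":[0,0,0],"jaw":0.4}
    - {"slide":[0.8,0.15,0],"twist":[0,0,0],"jaw":0.4}
    - {"slide":[0.98,0.2,0],"twist":[0,0,0],"jaw":0.4}
    - {"slide":[0.98,0.2,0],"twist":[0,0,0],"jaw":0.4}
    - {"slide":[0.98,0.2,0],"twist":[0,0,0],"jaw":0.4}

```text
time: 40.42
position: [0.6256, 0.0731, 0.1696]
tcp_rot: [-3.142, 0.003, 0.069]
force: [-0.1, -0.3, -2.2]
opening: 0.059
gripper_force: 75.5
```

```bash
python3 look.py 7; python3 - <<'E'
from h import *
p,r=pose(); print([px(n,p-[0,0,.061]) for n in("scene","top")])
E
```

```text
t 40.5167 p [0.6239 0.0735 0.1703] rpy [-3.1414  0.0038  0.0696] F [-0.477   0.8782 -1.1817] op 0.05942828362189592 gf 75.5336274052388
[array([279.0524, 210.9454]), array([233.842 , 178.1201])]
```

View pics/l7.png

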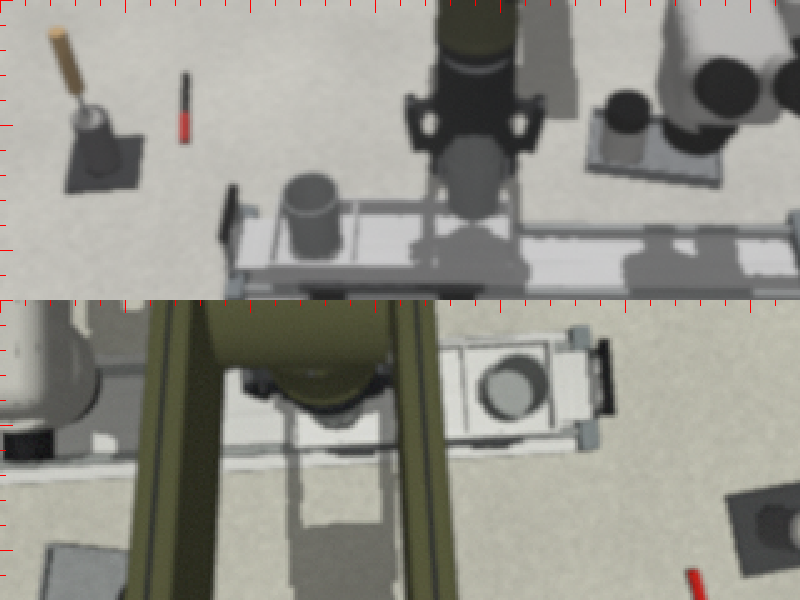

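Emit:
send_rows:
  moves:
    - {"slide":[0.02,0,0.2],"twist":[0,0,0],"jaw":0.4}
    - {"slide":[0.02,0,0.4],"twist":[0,0,0],"jaw":0.4}
    - {"slide":[0.02,0,0.6],"twist":[0,0,0],"jaw":0.4}
    - {"slide":[0.02,0,0.7],"twist":[0,0,0],"jaw":0.4}
    - {"slide":[0.02,0,0.76],"twist":[0,0,0],"jaw":0.4}
    - {"slide":[0.02,0,0.78],"twist":[0,0,0],"jaw":0.4}
    - {"slide":[0.02,0,0.78],"twist":[0,0,0],"jaw":0.4}
    - {"slide":[0.02,0,0.78],"twist":[0,0,0],"jaw":0.4}

```text
time: 41.18
position: [0.6273, 0.0739, 0.1103]
tcp_rot: [-3.142, -0.001, 0.07]
force: [0.2, 0.3, -1.7]
opening: 0.0589
gripper_force: 75.6
```

Emit:
send_rows:
  moves:
    - {"slide":[0,0,0.01],"twist":[0,0,0],"jaw":0.4}
    - {"slide":[0,0,0.015],"twist":[0,0,0],"jaw":0.4}
    - {"slide":[0,0,0.015],"twist":[0,0,0],"jaw":0.4}
    - {"slide":[0,0,0.015],"twist":[0,0,0],"jaw":0.4}

```text
time: 41.52
position: [0.6271, 0.0737, 0.1087]
tcp_rot: [3.142, -0.001, 0.07]
force: [0.5, -0.2, -0.5]
opening: 0.0594
gripper_force: 75.6
```

Emit:
send_rows:
  moves:
    - {"slide":[0,0,0.01],"twist":[0,0,0],"jaw":0.4}
    - {"slide":[0,0,0.025],"twist":[0,0,0],"jaw":0.4}
    - {"slide":[0,0,0.025],"twist":[0,0,0],"jaw":0.4}
    - {"slide":[0,0,0.025],"twist":[0,0,0],"jaw":0.4}

```text
time: 41.85
position: [0.6268, 0.0737, 0.1061]
tcp_rot: [-3.142, 0.0, 0.07]
force: [-0.2, 0.0, -1.3]
opening: 0.0588
gripper_force: 75.6
```

Emit:
send_rows:
  moves:
    - {"slide":[0,0,0.012],"twist":[0,0,0],"jaw":0.4}
    - {"slide":[0,0,0.012],"twist":[0,0,0],"jaw":0.4}
    - {"slide":[0,0,0.012],"twist":[0,0,0],"jaw":0.4}

```text
time: 42.1
position: [0.6271, 0.0738, 0.1058]
tcp_rot: [-3.142, -0.001, 0.07]
force: [-0.6, 0.7, 1.8]
opening: 0.059
gripper_force: 75.7
```

Emit:
send_rows:
  moves:
    - {"slide":[0,0,0],"twist":[0,0,0],"jaw":0.6}
    - {"slide":[0,0,0],"twist":[0,0,0],"jaw":0.8}
    - {"slide":[0,0,0],"twist":[0,0,0],"jaw":0.95}
    - {"slide":[0,0,0],"twist":[0,0,0],"jaw":0.95}
    - {"slide":[0,0,0],"twist":[0,0,0],"jaw":0.95}
    - {"slide":[0,0,-0.2],"twist":[0,0,0],"jaw":0.95}
    - {"slide":[0,0,-0.6],"twist":[0,0,0],"jaw":1}
    - {"slide":[0,0,-1],"twist":[0,0,0],"jaw":1}
    - {"slide":[0,0,-1],"twist":[0,0,0],"jaw":1}

```text
time: 42.85
position: [0.631, 0.074, 0.1919]
tcp_rot: [3.141, -0.012, 0.07]
force: [1.3, -0.3, 1.8]
opening: 0.0855
gripper_force: 0.0
```

Emit:
send_rows:
  moves:
    - {"slide":[0,0.3,-0.2],"twist":[0,0,0],"jaw":1}
    - {"slide":[0,0.6,-0.4],"twist":[0,0,0],"jaw":0.5}
    - {"slide":[0,0.95,-0.4],"twist":[0,0,0],"jaw":0.5}

```text
time: 43.1
position: [0.6342, -0.0019, 0.2209]
tcp_rot: [3.141, -0.006, 0.072]
force: [1.4, 1.1, -0.0]
opening: 0.0638
gripper_force: 0.0
```

Emit:
send_rows:
  moves:
    - {"slide":[0,0.3,0],"twist":[0,0,0],"jaw":0.5}
    - {"slide":[0,0.6,0],"twist":[0,0,0],"jaw":0.5}
    - {"slide":[0,0.95,0],"twist":[0,0,0],"jaw":0.5}

```text
time: 43.35
position: [0.6374, -0.0785, 0.2174]
tcp_rot: [-3.141, -0.0, 0.07]
force: [-0.3, 0.4, -0.5]
opening: 0.0429
gripper_force: 0.0
```

Emit:
send_rows:
  moves:
    - {"slide":[0,0.3,0],"twist":[0,0,0],"jaw":0.5}
    - {"slide":[0,0.6,0],"twist":[0,0,0],"jaw":0.5}
    - {"slide":[0,0.95,0],"twist":[0,0,0],"jaw":0.5}

```text
time: 43.6
position: [0.6427, -0.1544, 0.2171]
tcp_rot: [-3.141, 0.0, 0.07]
force: [0.2, 0.3, -0.0]
opening: 0.0429
gripper_force: 0.0
```

Emit:
send_rows:
  moves:
    - {"slide":[0,0.2,0],"twist":[0,0,0],"jaw":0.5}
    - {"slide":[0,0.41,0],"twist":[0,0,0],"jaw":0.5}
    - {"slide":[0,0.41,0],"twist":[0,0,0],"jaw":0.5}
    - {"slide":[0,0.41,0],"twist":[0,0,0],"jaw":0.5}

```text
time: 43.93
position: [0.645, -0.1867, 0.217]
tcp_rot: [-3.141, 0.0, 0.068]
force: [-0.3, -0.1, -0.7]
opening: 0.0428
gripper_force: 0.0
```

```bash
python3 - <<'E'
from h import *
S=manip.snapshot("scene");T=manip.snapshot("top");st()
np.save("pics/scene8.npy",S);np.save("pics/top8.npy",T)
# bar unmoved? dark pixels near its place, compare with picture 1/6
for n in("scene","top"):
    u,v=px(n,[.6447,-.187,.1]).astype(int); 
    for k,I in(("6",np.load(f"pics/{n}6.npy")),("8",S if n=="scene" else T)):
        g=I[v-18:v+18,u-10:u+10].mean(2)<70; print(n,k,g.sum(),np.argwhere(g).mean(0)+[v-18,u-10] if g.any() else 0)
to((.6447,-.187,.1015))
E
```

```text
t 44.0333 p [ 0.6449 -0.1853  0.2172] rpy [-3.1405  0.0004  0.0703] F [0.2477 0.8424 0.2228] op 0.042865079467991445 gf 0.0
scene 6 73 [216.0137 181.1233]
scene 8 74 [216.2703 181.1216]
top 6 140 [170.6571 341.3571]
top 8 330 [165.4667 342.8848]
[ 0.6447 -0.187   0.1015] units [-0.0032  0.0222  1.4459]
```

Emit:
send_rows:
  moves:
    - {"slide":[0,0.02,0.3],"twist":[0,0,0],"jaw":0.5}
    - {"slide":[0,0.02,0.6],"twist":[0,0,0],"jaw":0.5}
    - {"slide":[0,0.02,0.8],"twist":[0,0,0],"jaw":0.5}
  squeeze: 60

```text
time: 44.28
position: [0.6445, -0.1861, 0.1519]
tcp_rot: [-3.14, 0.001, 0.071]
force: [0.4, -0.8, -0.5]
opening: 0.0426
gripper_force: 0.0
```

Emit:
send_rows:
  moves:
    - {"slide":[0,0,0.3],"twist":[0,0,0],"jaw":0.5}
    - {"slide":[0,0,0.64],"twist":[0,0,0],"jaw":0.5}
    - {"slide":[0,0,0.64],"twist":[0,0,0],"jaw":0}
    - {"slide":[0,0,0.64],"twist":[0,0,0],"jaw":0}
    - {"slide":[0,0,0.64],"twist":[0,0,0],"jaw":0}
    - {"slide":[0,0,0.64],"twist":[0,0,0],"jaw":0}
    - {"slide":[0,0,0.64],"twist":[0,0,0],"jaw":0}

```text
time: 44.87
position: [0.6452, -0.1869, 0.1027]
tcp_rot: [-3.14, -0.0, 0.07]
force: [1.0, 3.9, -6.8]
opening: 0.0106
gripper_force: 61.1
```

Emit:
send_rows:
  moves:
    - {"slide":[0,-0.04,0],"twist":[0,0,0],"jaw":0}
    - {"slide":[0,-0.1,0],"twist":[0,0,0],"jaw":0}
    - {"slide":[0,-0.2,0],"twist":[0,0,0],"jaw":0}
    - {"slide":[0,-0.35,0],"twist":[0,0,0],"jaw":0}
    - {"slide":[0,-0.5,0],"twist":[0,0,0],"jaw":0}
    - {"slide":[0,-0.65,0],"twist":[0,0,0],"jaw":0}
    - {"slide":[0,-0.8,0],"twist":[0,0,0],"jaw":0}
    - {"slide":[0,-0.95,0],"twist":[0,0,0],"jaw":0}

```text
time: 45.53
position: [0.6399, -0.1112, 0.1027]
tcp_rot: [3.141, -0.001, 0.07]
force: [-0.6, -3.6, -4.1]
opening: 0.0108
gripper_force: 61.5
```

Emit:
send_rows:
  moves:
    - {"slide":[0,-0.15,0],"twist":[0,0,0],"jaw":0}
    - {"slide":[0,-0.3,0],"twist":[0,0,0],"jaw":0}
    - {"slide":[0,-0.45,0],"twist":[0,0,0],"jaw":0}
    - {"slide":[0,-0.6,0],"twist":[0,0,0],"jaw":0}
    - {"slide":[0,-0.75,0],"twist":[0,0,0],"jaw":0}
    - {"slide":[0,-0.95,0],"twist":[0,0,0],"jaw":0}

```text
time: 46.03
position: [0.6346, -0.0359, 0.1026]
tcp_rot: [3.141, -0.0, 0.07]
force: [-0.7, -4.7, -0.2]
opening: 0.0105
gripper_force: 62.0
```

Emit:
send_rows:
  moves:
    - {"slide":[0,-0.15,0],"twist":[0,0,0],"jaw":0}
    - {"slide":[0,-0.3,0],"twist":[0,0,0],"jaw":0}
    - {"slide":[0,-0.45,0],"twist":[0,0,0],"jaw":0}
    - {"slide":[0,-0.6,0],"twist":[0,0,0],"jaw":0}
    - {"slide":[0,-0.75,0],"twist":[0,0,0],"jaw":0}
    - {"slide":[0,-0.9,0],"twist":[0,0,0],"jaw":0}

```text
time: 46.53
position: [0.6296, 0.0366, 0.1026]
tcp_rot: [3.141, -0.0, 0.07]
force: [-1.3, -4.2, 4.6]
opening: 0.0108
gripper_force: 62.6
```

Emit:
send_rows:
  moves:
    - {"slide":[0,-0.12,0],"twist":[0,0,0],"jaw":0}
    - {"slide":[0,-0.24,0],"twist":[0,0,0],"jaw":0}
    - {"slide":[0,-0.36,0],"twist":[0,0,0],"jaw":0}
    - {"slide":[0,-0.46,0],"twist":[0,0,0],"jaw":0}
    - {"slide":[0,-0.54,0],"twist":[0,0,0],"jaw":0}
    - {"slide":[0,-0.6,0],"twist":[0,0,0],"jaw":0}
    - {"slide":[0,-0.6,0],"twist":[0,0,0],"jaw":0}
    - {"slide":[0,-0.6,0],"twist":[0,0,0],"jaw":0}

```text
time: 47.2
position: [0.6261, 0.0857, 0.1026]
tcp_rot: [-3.139, -0.0, 0.07]
force: [-1.5, 2.1, 5.6]
opening: 0.0106
gripper_force: 62.8
```

Emit:
send_rows:
  moves:
    - {"slide":[0,-0.05,0],"twist":[0,0,0],"jaw":0}
    - {"slide":[0,-0.1,0],"twist":[0,0,0],"jaw":0}
    - {"slide":[0,-0.16,0],"twist":[0,0,0],"jaw":0}
    - {"slide":[0,-0.22,0],"twist":[0,0,0],"jaw":0}
    - {"slide":[0,-0.26,0],"twist":[0,0,0],"jaw":0}
    - {"slide":[0,-0.28,0],"twist":[0,0,0],"jaw":0}
    - {"slide":[0,-0.28,0],"twist":[0,0,0],"jaw":0}
    - {"slide":[0,-0.28,0],"twist":[0,0,0],"jaw":0}

```text
time: 47.87
position: [0.6246, 0.1072, 0.1026]
tcp_rot: [-3.14, -0.0, 0.07]
force: [-2.9, -1.8, 5.1]
opening: 0.0105
gripper_force: 62.8
```

Emit:
send_rows:
  moves:
    - {"slide":[0,-0.02,0],"twist":[0,0,0],"jaw":0}
    - {"slide":[0,-0.04,0],"twist":[0,0,0],"jaw":0}
    - {"slide":[0,-0.06,0],"twist":[0,0,0],"jaw":0}
    - {"slide":[0,-0.06,0],"twist":[0,0,0],"jaw":0}
    - {"slide":[0,-0.06,0],"twist":[0,0,0],"jaw":0}

```text
time: 48.28
position: [0.6243, 0.1117, 0.1026]
tcp_rot: [-3.14, -0.0, 0.07]
force: [-1.9, -2.0, 5.3]
opening: 0.0112
gripper_force: 62.8
```

Emit:
send_rows:
  moves:
    - {"slide":[0,-0.01,0],"twist":[0,0,0],"jaw":0}
    - {"slide":[0,-0.025,0],"twist":[0,0,0],"jaw":0}
    - {"slide":[0,-0.04,0],"twist":[0,0,0],"jaw":0}
    - {"slide":[0,-0.04,0],"twist":[0,0,0],"jaw":0}
    - {"slide":[0,-0.04,0],"twist":[0,0,0],"jaw":0}

```text
time: 48.7
position: [0.6243, 0.1125, 0.1026]
tcp_rot: [3.139, -0.0, 0.07]
force: [-1.8, -8.6, 5.9]
opening: 0.0107
gripper_force: 62.8
```

Emit:
send_rows:
  moves:
    - {"slide":[0,-0.015,0],"twist":[0,0,0],"jaw":0}
    - {"slide":[0,-0.025,0],"twist":[0,0,0],"jaw":0}
    - {"slide":[0,-0.025,0],"twist":[0,0,0],"jaw":0}
    - {"slide":[0,-0.025,0],"twist":[0,0,0],"jaw":0}

```text
time: 49.03
position: [0.6242, 0.1126, 0.1026]
tcp_rot: [3.136, -0.0, 0.07]
force: [-1.3, -14.0, 6.1]
opening: 0.0107
gripper_force: 62.8
```

Emit:
send_rows:
  moves:
    - {"slide":[0,0.03,0],"twist":[0,0,0],"jaw":0}
    - {"slide":[0,0.03,0],"twist":[0,0,0],"jaw":0.3}
    - {"slide":[0,0.03,0],"twist":[0,0,0],"jaw":0.5}
    - {"slide":[0,0.03,0],"twist":[0,0,0],"jaw":0.5}
    - {"slide":[0,0.03,0],"twist":[0,0,0],"jaw":0.5}
    - {"slide":[0,0.03,-0.2],"twist":[0,0,0],"jaw":0.5}
    - {"slide":[0,0.03,-0.6],"twist":[0,0,0],"jaw":0.5}
    - {"slide":[0,0.03,-1],"twist":[0,0,0],"jaw":0.5}

```text
time: 49.7
position: [0.6228, 0.1139, 0.1811]
tcp_rot: [-3.141, 0.004, 0.07]
force: [0.6, -0.4, 0.7]
opening: 0.0429
gripper_force: 0.0
```

Emit:
send_rows:
  moves:
    - {"slide":[0,0.2,-0.2],"twist":[0,0,0],"jaw":0.5}
    - {"slide":[-0.1,0.6,-0.4],"twist":[0,0,0],"jaw":0.5}
    - {"slide":[-0.2,0.95,-0.6],"twist":[0,0,0],"jaw":0.5}

```text
time: 49.95
position: [0.6139, 0.0368, 0.2312]
tcp_rot: [-3.141, -0.002, 0.072]
force: [-0.2, -0.1, -0.1]
opening: 0.0426
gripper_force: 0.0
```

Emit:
send_rows:
  moves:
    - {"slide":[-0.2,0.3,0],"twist":[0,0,0],"jaw":0.5}
    - {"slide":[-0.5,0.6,0],"twist":[0,0,0],"jaw":0.5}
    - {"slide":[-0.7,0.95,0],"twist":[0,0,0],"jaw":0.5}
    - {"slide":[-0.7,0.95,0],"twist":[0,0,0],"jaw":0.5}

```text
time: 50.28
position: [0.5599, -0.047, 0.2301]
tcp_rot: [3.14, 0.003, 0.067]
force: [-0.4, -0.3, -0.2]
opening: 0.0432
gripper_force: 0.0
```

Emit:
send_rows:
  moves:
    - {"slide":[-0.2,0.3,0],"twist":[0,0,0],"jaw":0.5}
    - {"slide":[-0.5,0.6,0],"twist":[0,0,0],"jaw":0.5}
    - {"slide":[-0.7,0.95,0],"twist":[0,0,0],"jaw":0.5}
    - {"slide":[-0.7,0.95,0],"twist":[0,0,0],"jaw":0.5}
    - {"slide":[-0.7,0.95,0],"twist":[0,0,0],"jaw":0.5}

```text
time: 50.7
position: [0.5123, -0.1236, 0.2302]
tcp_rot: [-3.141, -0.001, 0.067]
force: [0.5, 0.8, 0.3]
opening: 0.0427
gripper_force: 0.0
```

```bash
python3 - <<'E'
from h import *
S=manip.snapshot("scene");T=manip.snapshot("top");st()
a,b=[cv2.resize(i[100:290,60:440,::-1],(800,300),interpolation=cv2.INTER_AREA if 0 else cv2.INTER_CUBIC)for i in(S,T)]
cv2.imwrite("pics/fin.png",np.vstack([a,b]))
print(px("scene",[.6237,.1123,.098]),px("top",[.6237,.1123,.098]))
for n,I in(("scene",S),("top",T)):
    u,v=px(n,[.6237,.1123,.1]).astype(int); g=I[v-18:v+18,u-12:u+12].mean(2)<70; print(n,g.sum(),np.argwhere(g).mean(0)+[v-18,u-12])
E
```

```text
t 50.8 p [ 0.5131 -0.1223  0.2302] rpy [-3.1408 -0.001   0.0697] F [0.8526 0.5655 0.5644] op 0.04286466019060792 gf 0.0
[293.4968 214.5453] [217.6206 178.5714]
scene 52 [217.3654 292.75  ]
top 115 [177.2957 217.9652]
```

View pics/fin.png

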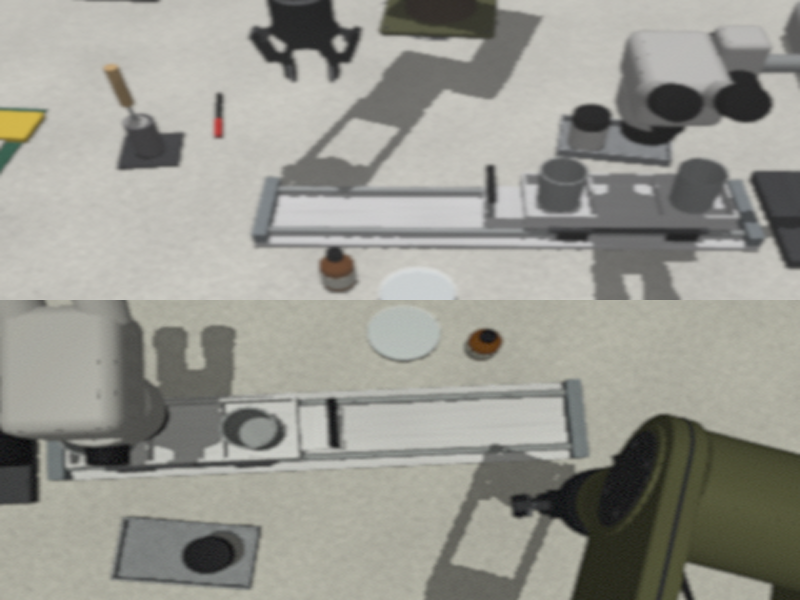

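Both cups stand in the tray under the microscope with the bar at its home place, the jar stands in the out tray, the brush is in its tube, and the bystander objects have not moved. I'm handing the job in.

```bash
python3 -c "
from cell import manip
print(manip.sign_off())"
```

```text
the job is handed in; nothing more can be done
None
```

The job was finished at about 51 s and handed in (no verdict came back): one jar and two cups were present, the jar stands in the grey tray, both cups were brushed left to right and loaded, the brush is in its tube, and the carriage is home against its stop.

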